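# Swap the wrong choke hemmed in by tall capacitors in a kit tray

### The job

The kit tray was packed with the wrong choke: the yellow-core one, hemmed in between the two tall capacitors. Stand both capacitors aside upright on the red mat, take the yellow choke out and lay it flat in the blue returns bin, and set the green-core choke flat on the middle seat in its place while the capacitors are still aside. Then put each capacitor back upright exactly where it stood, never letting one fall over, and leave the heat sink and terminal block in the tray undisturbed.

Things in the scene. Friction and masses are not known exactly. Their poses are not given: they have to be found in the camera images.
- cap_blue: loose upright electrolytic capacitor can, a dark blue sleeve with a white stripe, aluminium top: 50 mm diameter, 105 mm tall, plus two screw terminals 11 mm wide, 5 mm high on top; about 0.28 kg. Origin at the centre of its underside, z up its axis. Starts at one of the two end places (black discs) of the tray's row; which end differs from start to start, and that is its own place.
- cap_black: loose upright electrolytic capacitor can, a black sleeve with a white stripe, aluminium top: 50 mm diameter, 105 mm tall, plus two screw terminals 11 mm wide, 5 mm high on top; about 0.28 kg. Origin at the centre of its underside, z up its axis. Starts at one of the two end places (black discs) of the tray's row; which end differs from start to start, and that is its own place.
- choke_yellow: loose choke: yellow ring core under two copper windings (the colour shows in the ring's two bare gaps), on a round black base; overall a disc 47 mm in diameter, 23 mm high, about 0.11 kg, gripped across its outside. Origin at the centre of its underside, z up. The wrong one: starts on the tray's middle seat, 11 mm from the capacitor on each side.
- choke_green: loose choke: green ring core under two copper windings (the colour shows in the ring's two bare gaps), on a round black base; overall a disc 47 mm in diameter, 23 mm high, about 0.11 kg, gripped across its outside. Origin at the centre of its underside, z up. The right one: starts by itself on the desk, beyond the other things.
- choke_seat (a point): middle seat of the fixed grey kit tray: centre of the white disc (55 mm) on its flat floor, 3 mm above the desk, under the yellow choke. Axes are the tray's, z up: the capacitor places lie at y = +60 and -60 mm from here, x = 0; the tray's centre is 30 mm along +x. Tray 155 mm (x) by 210 mm (y), rim 10 mm high, 3 mm thick, no walls between places.
- mat: red silicone mat, the side area: fixed flat slab 170 mm (x) by 200 mm (y), 4 mm thick. Origin at the centre of its underside, z up; its top is at z = 4 mm. A small green circuit module (28 by 38 mm, 14 mm high) lies on it, its centre 65 mm along +x and 70 mm along +y from the mat's centre; the rest is free for the capacitors.
- bin: blue returns bin: fixed open box 120 mm (x) by 150 mm (y), 32 mm high, walls and floor 3 mm thick, empty. Origin at the centre of its underside, z up.
- heatsink: aluminium finned heat sink, 35 mm (x) by 45 mm (y) by 25 mm high, loose in the tray 75 mm along +x and 45 mm along +y from the middle seat; stays there. Origin at the centre of its underside.
- terminal: green screw terminal block, 20 mm (x) by 32 mm (y) by 18 mm high, loose in the tray 75 mm along +x and 45 mm along -y from the middle seat; stays there. Origin at the centre of its underside.
Not all that is in view belongs to the job. Of the things that look like the cap_blue, take the one that is nearest to the robot's base at the start.

How it is judged:
By the outcome, as a careful person would: the job done as asked, in the order asked, and still so for the second after the job is handed in, with the robot touching nothing.
It also fails if it takes over 150 s, if anything falls off the work surface, if the arm or the gripper's body presses on something with over 40 N, if the wrist force passes 120 N, or if a joint passes its speed limit or range.

### The arm

A 7-joint arm with a two-finger parallel gripper is mounted at the origin on the work surface. World frame = base frame: x ahead of the robot, y to its left, z up, the work surface at z = 0. Lengths are in m, angles in degrees, forces in N, time in s.
With the tool pointing down it reaches from about 0.4 to 0.9 m from the base axis. Payload 5.5 kg.
Tool frame: the origin (TCP) lies on the centre line of the jaws, within the pads' length; the fingertips stand 11 mm ahead of it and the grasp point (between the pads) lies 8 mm behind it; y points along the fingers, z is the direction in which the jaws open and shut, and the axes are right-handed (so a half turn about y gives the same grasp; the last joint's range is limited). The gripper opens to 85 mm and grips with 20 to 120 N. Pads are 22 mm wide; open, the fingers measure 114 mm over their backs; the gripper's body (76 mm by 85 mm) begins 54 mm behind the grasp point. The pads swing forward as they close: fully open they stand 13 mm farther back than shut.
Start: joints at [-56.998, 28.699, -24.465, 88.831, 12.651, 65.22, -12.049], TCP at [0.2, 0.618, 0.242] pointing down, gripper open.
Joint ranges: [-164.97, 164.97], [-17.58, 116.51], [-87.97, 89.64], [11.32, 138.91], [-80.73, 260.73], [10.89, 115.49], [-147.41, 147.41]. Speed limits (degrees/s): [147.25, 147.25, 180, 180, 180, 180, 180].

### API

Orientations are given as a 3x3 rotation matrix whose columns are the frame's x, y, z axes.
In Python, from rig import env, cams, close_job gives the robot as it stands.
- The arm moves only by the shell command python3 -m jog 'ROWS' [FORCE]. ROWS is JSON, a list that holds one entry, the list of rows, each a list of 5 numbers: the finger opening in m, from 0 to 0.0854, then the shift along the tool's x, y, z in m, then the turn about the tool's y in rad. A call has 1 to 12 rows; each row is the pose to reach, as a shift and turn from the pose measured when the call began, along the tool's axes at that moment; what a row does not reach only later rows make up. A row lasts 1/12 s, in which the tool goes at most 41.7 mm and 7.16 degrees, less where a joint would pass 70% of its speed; a pose out of reach is approached as far as the arm can. A call with a gripper value outside its range is refused whole. The fingers move at their own pace and stop on an object; FORCE is the grip in N (left out, the last holds). Time passes only in rows, so rows that repeat a pose let the fingers close. It gives the time, the measured TCP pose, the force and the opening at its end, in the units of the state.
- env.sense(): the state, without advancing time (a new reading comes with each control period).
- cams.capture(name): name is "side" or "top" or "wrist"; returns the picture (384x512x3 uint8, blue, green, red); there is no depth.
- cams.camera_info(name): a dict with "fx", "fy", "cx", "cy" (pixels), "R" (3x3) and "t" (3): a world point X has camera coordinates R X + t. Camera axes: x right, y down, z forward; pixel columns grow to the right and rows downward; lengths in m; the calibration is good to about 2 mm. The wrist camera is an equidistant fisheye: a pixel r from the principal point sees the ray r / f radians off the axis. A picture is of the moment at which its call begins: read the wrist's pose just before it. camera_info takes no time and is no camera call; for the wrist camera it gives the pose at the moment of the call.
- close_job(): hands the job in, once; it reports no verdict.
Trained networks look in the newest picture that a camera, given by its name, has taken for a name from the list of things; names that differ only in an ending like _2 or _b are one class to them, and where a whole thing is asked for, a point or a joint stands for the part that bears it (a point fixed in the world has none). Each returns a list of dicts, best first, with "score" (0 to 1); they miss things now and then, are a little off and sometimes report something else, mostly with a low value. They report only what shows in the picture. A call takes as long as a camera call. They do not tell look-alikes from the thing itself.
- cams.recognise(camera, name): "bbox" ([left, top, width, height] in pixels, round what is visible of it).
- cams.masks_of(camera, name): "pixels" (384x512 bool, what is visible of it) and "bbox" ([left, top, width, height] in pixels, round what is visible of it).
- cams.tip_of(camera, name): "point" ([row, column] in pixels: a listed point, or the origin of a listed thing).
The state is a dict: "time_s": time; "joint_positions": joint angles; "qd": joint speeds; "tau": joint torques, N m; "eef_pos": TCP position; "ee_rot": TCP orientation; "ft_force": force on the tool from outside, world axes, zero at the start; "torque": the same for the moment, N m; "finger_gap": opening from 0.0 (shut) to 1.0 (fully open).
Only numpy, scipy, OpenCV 4.12 (cv2) and the standard library are available. Lean on these libraries where they do the work, as an engineer would, in place of code of your own. Each camera call takes 0.05 s, during which the arm holds its last target. There are 200 camera calls.

## Working session

There is one attempt and no reset: what is moved stays moved. The work goes in short steps, Python scripts to look and compute and a shell command to move; the robot and the scene stay as the last step left them, time stands still between calls to the robot, and variables do not carry over. Pictures are saved under pics/ and viewed, about 12 in all and at most 16, crops included, and the job is handed in when it is done.

```bash
ls; mkdir -p pics
cat > h.py <<'E'
import numpy as np, cv2
from rig import env, cams
def snap(c,f=None):
    im=cams.capture(c)
    if f: cv2.imwrite('pics/'+f+'.png',im)
    return im
def ray(c,u,v,info=None):
    i=info or cams.camera_info(c); R=np.array(i['R']);t=np.array(i['t'])
    a=np.array([(u-i['cx'])/i['fx'],(v-i['cy'])/i['fy']])
    if c=='wrist':
        r=np.linalg.norm(a); d=np.r_[a/max(r,1e-9)*np.sin(r),np.cos(r)]
    else: d=np.r_[a,1]
    return -R.T@t, R.T@d
def at(c,u,v,z,info=None):
    o,d=ray(c,u,v,info); return o+d*(z-o[2])/d[2]
def proj(c,X,info=None):
    i=info or cams.camera_info(c); p=np.array(i['R'])@np.array(X)+np.array(i['t'])
    if c=='wrist':
        r=np.linalg.norm(p[:2]); th=np.arctan2(r,p[2]); a=p[:2]/max(r,1e-9)*th
    else: a=p[:2]/p[2]
    return a*[i['fx'],i['fy']]+[i['cx'],i['cy']]
def state():
    s=env.sense(); return s, np.array(s['eef_pos']), np.array(s['ee_rot'])
E
python3 - <<'E'
from h import *
s,p,R=state(); print(s['time_s'],p,R.round(3).tolist(),s['finger_gap'])
a=snap('side','s0');b=snap('top','t0')
cv2.imwrite('pics/t0b.png',cv2.resize(b,(800,600),interpolation=cv2.INTER_CUBIC))
for c in ['top','side']:
  i=cams.camera_info(c); R=np.array(i['R']);print(c,i['fx'],i['cx'],(-R.T@i['t']).round(3),R[2].round(3))
  for n in ['cap_blue','cap_black','choke_yellow','choke_green','choke_seat','mat','bin','heatsink','terminal']:
    try:
      print(n,[(round(d['score'],2),np.round(d['point']).tolist()) for d in cams.tip_of(c,n)][:4])
    except Exception as e: print(n,e)
E
```

```text
pics
0.0 [0.19986863 0.61781716 0.24126358] [[0.952, -0.001, 0.308], [-0.308, -0.002, 0.952], [-0.0, -1.0, -0.002]] 0.9932126397415623
top 435.4042171424135 256.2639333209154 [0.354 0.101 1.318] [ 0.105  0.02  -0.994]
cap_blue [(0.89, [201.0, 175.0]), (0.8, [132.0, 157.0]), (0.77, [248.0, 98.0]), (0.72, [145.0, 228.0])]
cap_black [(0.52, [208.0, 217.0])]
choke_yellow [(0.77, [205.0, 197.0]), (0.3, [208.0, 196.0])]
choke_green [(0.57, [136.0, 347.0])]
choke_seat []
mat [(0.86, [197.0, 303.0])]
bin [(0.98, [199.0, 395.0])]
heatsink [(0.69, [183.0, 185.0])]
terminal [(0.62, [184.0, 216.0])]
side 384.47829747978835 258.598133753469 [ 0.061 -0.597  0.79 ] [ 0.406  0.63  -0.662]
cap_blue [(0.83, [167.0, 280.0]), (0.77, [130.0, 248.0]), (0.62, [157.0, 200.0]), (0.61, [140.0, 139.0])]
cap_black [(0.93, [179.0, 214.0])]
choke_yellow [(0.55, [308.0, 346.0]), (0.54, [171.0, 209.0])]
choke_green [(0.72, [231.0, 362.0])]
choke_seat [(0.71, [171.0, 211.0])]
mat [(0.95, [226.0, 275.0])]
bin [(0.64, [308.0, 346.0])]
heatsink [(0.42, [157.0, 226.0])]
terminal [(0.53, [173.0, 235.0])]
```

View pics/t0b.png

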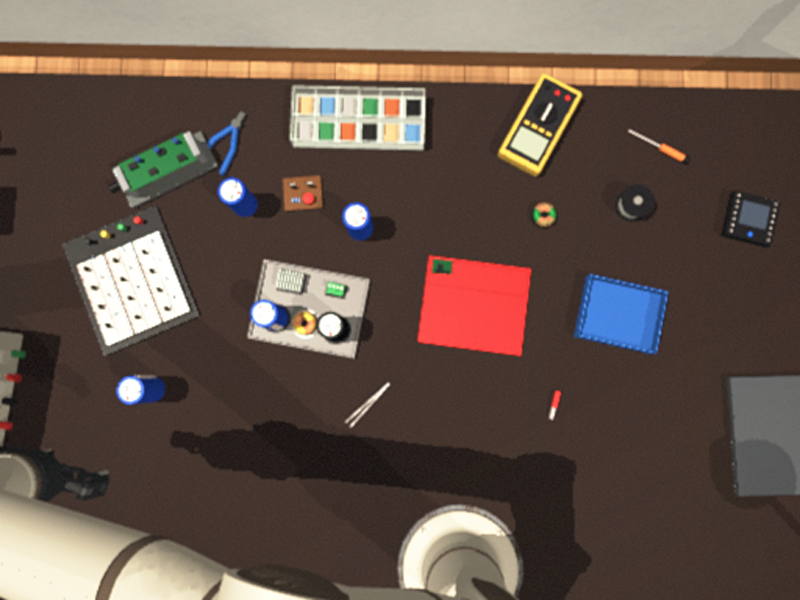

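View pics/s0.png

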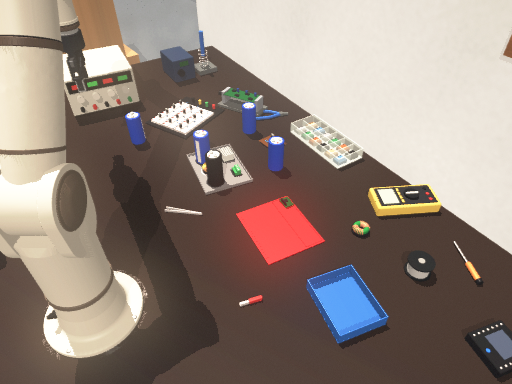

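The top picture (800 px wide) shows four blue cans: (268,314) in the tray, and (131,390), (236,193) and (357,215) loose on the desk. The black can is at (332,326) and the yellow choke at (305,322). The green choke is at (544,214), with a black and silver spool at (636,203) that could be confused with it. The mat is at (475,305), the bin at (622,313), and the grey pad at (765,435) isn't part of the job. By the description I want the can on the tray's end disc; next I'll check its distance from the base and crop in close.

Run:
```python
from h import *
im=cv2.imread('pics/t0.png')
cv2.imwrite('pics/t0c.png',cv2.resize(im[150:250,140:260],(800,667),interpolation=cv2.INTER_CUBIC)[:600])
k=1/1.5625
for n,u,v,z in [('trayblue',268,314,.11),('b2',131,390,.105),('b3',234,187,.105),('b4',356,212,.105),('black',333,326,.11),('yel',305,322,.025),('green',544,214,.022),('spool',636,203,.02),('mat',475,305,.004),('bin',622,313,.02),('module',443,265,.018)]:
  X=at('top',u*k,v*k,z); print(n,X.round(3),np.hypot(*X[:2]).round(3))
print('traycorners',[at('top',u*k,v*k,.01)[:2].round(3).tolist() for u,v in [(263,260),(369,273),(357,357),(248,339)]])
for n,z in [('mat',.004),('bin',.032)]:
  snap('top');m=cams.masks_of('top',n)[0]['pixels']
  c=cv2.findContours(m.astype(np.uint8),0,1)[0]; c=max(c,key=cv2.contourArea).reshape(-1,2)
  P=np.array([at('top',u,v,z)[:2] for u,v in c],np.float32); print(n,cv2.minAreaRect(P), m.sum())
```

```text
trayblue [0.457 0.361 0.11 ] 0.582
b2 [0.315 0.6   0.105] 0.678
b3 [0.689 0.436 0.105] 0.815
b4 [0.648 0.21  0.105] 0.681
black [0.438 0.244 0.11 ] 0.501
yel [0.45  0.307 0.025] 0.545
green [ 0.673 -0.147  0.022] 0.689
spool [ 0.699 -0.325  0.02 ] 0.771
mat [ 0.494 -0.018  0.004] 0.494
bin [ 0.485 -0.296  0.02 ] 0.568
module [0.569 0.046 0.018] 0.57
traycorners [[0.571, 0.397], [0.55, 0.189], [0.387, 0.207], [0.416, 0.419]]
mat ((0.49234431982040405, -0.017723776400089264), (0.20283828675746918, 0.17343981564044952), 83.76329040527344) 3647
bin ((0.48141396045684814, -0.2909280061721802), (0.15629981458187103, 0.12251825630664825), 78.97859191894531) 2163
```

View pics/t0c.png

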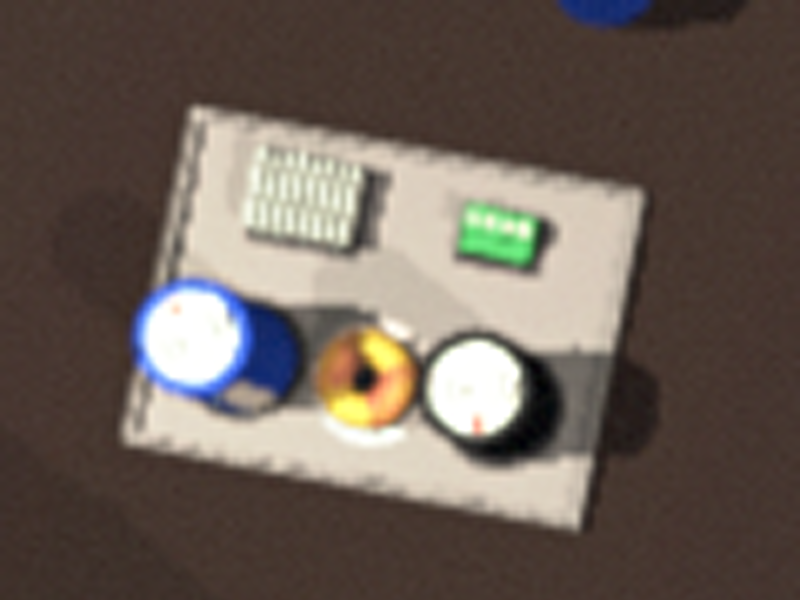

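The crop confirms the layout. The blue can is on the left end disc and is also the nearest blue can to the base at 0.58 m, so it's the right one. The black can is on the right disc with the yellow choke on the white disc between them. I'll move above the seat to look.

```bash
python3 -m jog '[[[0.085,0.330,0,-0.207,-0.17],[0.085,0.330,0,-0.207,-0.17],[0.085,0.330,0,-0.207,-0.17],[0.085,0.330,0,-0.207,-0.17],[0.085,0.330,0,-0.207,-0.17],[0.085,0.330,0,-0.207,-0.17],[0.085,0.330,0,-0.207,-0.17],[0.085,0.330,0,-0.207,-0.17],[0.085,0.330,0,-0.207,-0.17],[0.085,0.330,0,-0.207,-0.17],[0.085,0.330,0,-0.207,-0.17],[0.085,0.330,0,-0.207,-0.17]]]' 40
python3 - <<'E'
from h import *
s,p,R=state(); print(s['time_s'],p,R.round(3).tolist())
i=cams.camera_info('wrist');b=snap('wrist')
Rw=np.array(i['R']);print((-Rw.T@i['t']).round(3),Rw.round(2).tolist(),i['fx'])
cv2.imwrite('pics/w1.png',cv2.resize(b,(800,600),interpolation=cv2.INTER_CUBIC))
for n,z in [('cap_blue',.003),('cap_black',.003),('choke_yellow',.003),('choke_seat',.003),('heatsink',.003),('terminal',.003)]:
  for d in cams.tip_of('wrist',n)[:3]:
    r,c=d['point'];print(n,round(d['score'],2),r,c,at('wrist',c,r,z,i).round(4))
E
```

```text
time_s: 2.2
eef_pos: [0.4509, 0.3191, 0.2424]
ee_rot: [[0.989, -0.0, 0.145], [-0.145, 0.0, 0.989], [-0.0, -1.0, 0.0]]
ft_force: [-0.8, 0.8, -0.3]
finger_gap: 0.995
2.2 [0.45091838 0.31912402 0.2423614 ] [[0.989, -0.0, 0.145], [-0.145, 0.0, 0.989], [-0.0, -1.0, 0.0]]
[0.372 0.331 0.374] [[0.15, 0.99, -0.0], [0.94, -0.14, 0.32], [0.31, -0.05, -0.95]] 297.3186396354542
cap_blue 0.95 157.3 297.3 [0.4611 0.3727 0.003 ]
cap_blue 0.94 284.5 202.8 [0.6391 0.2094 0.003 ]
cap_blue 0.44 288.2 350.0 [0.6854 0.4397 0.003 ]
cap_black 0.94 158.1 202.7 [0.4443 0.2519 0.003 ]
choke_yellow 0.63 157.4 247.7 [0.4522 0.3096 0.003 ]
heatsink 0.75 210.9 281.4 [0.532  0.3435 0.003 ]
terminal 0.69 212.4 215.4 [0.5212 0.2542 0.003 ]
```

View pics/w1.png

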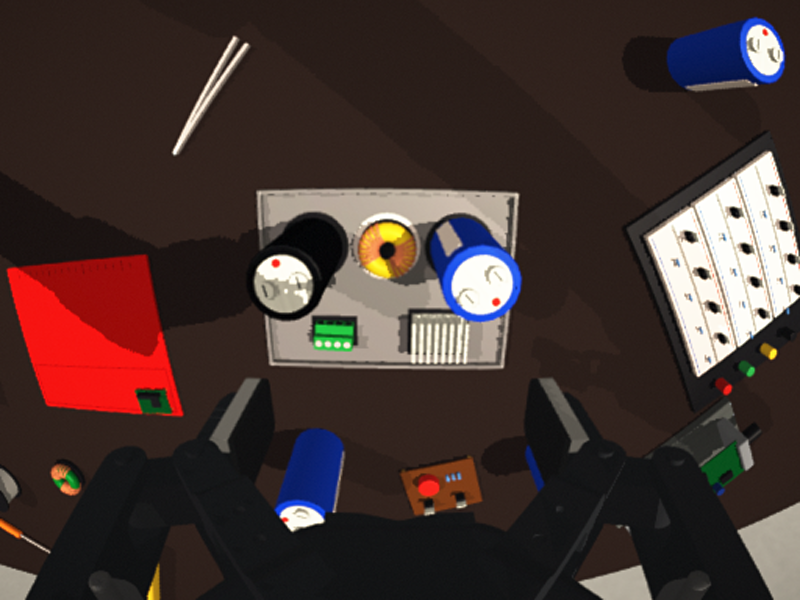

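The wrist picture shows the tray squarely, with the black can's top at (283,282), the blue's at (482,283) and the yellow choke at (387,249). I'll cross-check the positions using the can tops and the rim corners.

Run:
```python
from h import *
k=.64
for n,u,v,z in [('black',283,282,.108),('blue',482,283,.108),('yel',387,250,.026)]: print(n,at('wrist',u*k,v*k,z).round(4))
C=np.array([at('wrist',u*k,v*k,.01) for u,v in [(258,190),(519,193),(503,368),(271,365)]])
print(C.round(4)); d=(C[1]-C[0]+C[2]-C[3]); a=np.arctan2(-d[0],d[1]);a=-np.arctan2(d[0],d[1]);print(np.degrees(a))
x=np.array([np.cos(a),np.sin(a)]);y=np.array([-x[1],x[0]]);S=C.mean(0)[:2]-.03*x;print('seat',S,'blue',S+.06*y,'black',S-.06*y)
s,p,R=state()
for T in (S+.06*y,S-.06*y): print((R.T@np.r_[T-p[:2],0]).round(4))
```

```text
black [0.4408 0.2511 0.108 ]
blue [0.4585 0.3712 0.108 ]
yel [0.4489 0.3124 0.026 ]
[[0.3875 0.2158 0.01  ]
 [0.42   0.4227 0.01  ]
 [0.5731 0.3984 0.01  ]
 [0.5415 0.192  0.01  ]]
-8.820429917387319
seat [0.45086349 0.31182139] blue [0.46006378 0.37111182] black [0.4416632  0.25253096]
[0.0036 0.     0.051 ]
[ 0.002 -0.    -0.069]
```

Both estimates agree to about 2 mm. Black goes first; I'll descend on it with the jaws along the row.

```bash
python3 -m jog '[[[0.085,0.002,0,-0.035,-0.0],[0.085,0.002,0,-0.069,0],[0.085,0.002,0,-0.069,0],[0.085,0.002,0.03,-0.069,0],[0.085,0.002,0.06,-0.069,0],[0.085,0.002,0.09,-0.069,0],[0.085,0.002,0.12,-0.069,0],[0.085,0.002,0.15,-0.069,0],[0.085,0.002,0.167,-0.069,0],[0.085,0.002,0.167,-0.069,0],[0.085,0.002,0.167,-0.069,0]]]' 40
python3 - <<'E'
from h import *
s,p,R=state(); print(p); b=snap('wrist')
cv2.imwrite('pics/w2.png',cv2.resize(b,(640,480)))
E
```

```text
time_s: 3.47
eef_pos: [0.4408, 0.2529, 0.0747]
ee_rot: [[0.99, -0.002, 0.139], [-0.139, -0.001, 0.99], [-0.002, -1.0, -0.001]]
ft_force: [-0.1, 0.0, 0.8]
finger_gap: 0.993
[0.44077748 0.2528757  0.07471101]
```

View pics/w2.png

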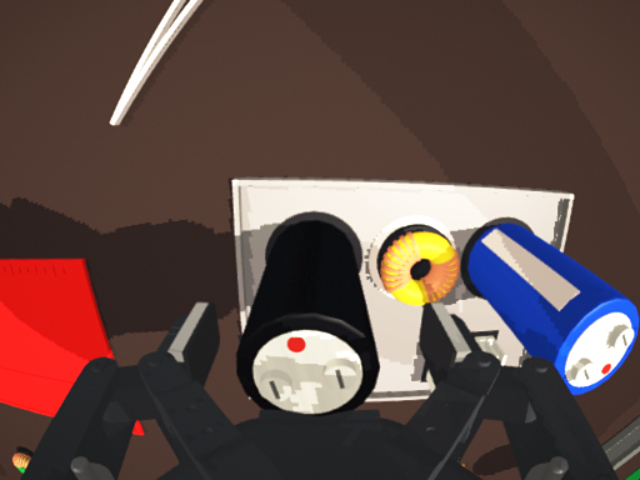

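The black can stands centred between the pads, with its top at (309,370) and the pads at 190 and 440. Closing and lifting.

```bash
python3 -m jog '[[[0.04,0,0,0,0],[0.04,0,0,0,0],[0.04,0,0,0,0],[0.04,0,0,0,0],[0.04,0,0,0,0],[0.04,0,0,0,0],[0.04,0,0,0,0],[0.04,0,0,0,0],[0.04,0,0,0,0],[0.04,0,0,0,0]]]' 50
python3 - <<'E'
from h import *
s,p,R=state(); print('grasp',p.round(4),R.round(4).tolist())
E
python3 -m jog '[[[0.04,0,-0.01,0,0],[0.04,0,-0.03,0,0],[0.04,0,-0.06,0,0],[0.04,0,-0.09,0,0],[0.04,0,-0.12,0,0],[0.04,0,-0.15,0,0],[0.04,0,-0.165,0,0],[0.04,0,-0.165,0,0],[0.04,0,-0.165,0,0]]]'
python3 - <<'E'
from h import *
s,p,R=state()
print((R.T@(np.r_[.457,-.064,p[2]]-p)).round(4), np.degrees(np.arctan2(R[1,0],R[0,0])))
E
```

```text
time_s: 4.35
eef_pos: [0.443, 0.2532, 0.0775]
ee_rot: [[0.99, 0.002, 0.14], [-0.14, 0.001, 0.99], [0.002, -1.0, 0.001]]
ft_force: [-1.0, -1.3, 6.7]
finger_gap: 0.576
grasp [0.443  0.2532 0.0775] [[0.9902, 0.0025, 0.1398], [-0.1398, 0.001, 0.9902], [0.0023, -1.0, 0.0013]]
time_s: 5.1
eef_pos: [0.4429, 0.2533, 0.2437]
ee_rot: [[0.99, 0.005, 0.14], [-0.14, 0.002, 0.99], [0.005, -1.0, 0.003]]
ft_force: [-0.2, 0.5, -3.2]
finger_gap: 0.582
[ 0.0583 -0.0006 -0.3122] -8.041512939700013
```

```bash
python3 -m jog '[[[0.04,0.003,0,-0.015,0],[0.04,0.008,0,-0.04,0],[0.04,0.014,0,-0.075,0],[0.04,0.02,0,-0.11,0],[0.04,0.027,0,-0.145,0],[0.04,0.034,0,-0.18,0],[0.04,0.04,0,-0.215,0],[0.04,0.046,0,-0.25,0],[0.04,0.052,0,-0.28,0],[0.04,0.056,0,-0.3,0],[0.04,0.058,0,-0.311,0],[0.04,0.058,0,-0.312,0]]]'
python3 -m jog '[[[0.04,0,0,0,0],[0.04,0,0,0,0]]]'
python3 - <<'E'
from h import *
s,p,R=state(); snap('side','s2');b=snap('wrist')
cv2.imwrite('pics/w3.png',np.hstack([cv2.imread('pics/s2.png')[60:300,130:400],b[140:380,100:450]]))
print((R.T@(np.r_[.457,-.064,.0787]-p)).round(4))
E
```

```text
time_s: 6.1
eef_pos: [0.4552, -0.0668, 0.2414]
ee_rot: [[0.989, 0.002, 0.145], [-0.145, 0.001, 0.989], [0.001, -1.0, 0.002]]
ft_force: [-0.5, -0.2, -2.2]
finger_gap: 0.58
time_s: 6.27
eef_pos: [0.454, -0.0662, 0.2401]
ee_rot: [[0.99, -0.001, 0.144], [-0.144, 0.002, 0.99], [-0.002, -1.0, 0.002]]
ft_force: [1.0, -0.4, -1.3]
finger_gap: 0.578
[0.0029 0.1614 0.0023]
```

View pics/w3.png

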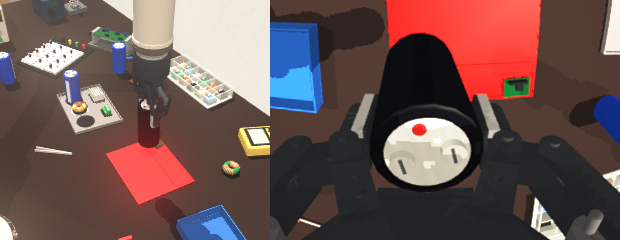

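The black can hangs upright in the grip over the mat. Lowering it.

```bash
python3 -m jog '[[[0.04,0.003,0.01,0.002,0],[0.04,0.003,0.035,0.002,0],[0.04,0.003,0.065,0.002,0],[0.04,0.003,0.095,0.002,0],[0.04,0.003,0.12,0.002,0],[0.04,0.003,0.138,0.002,0],[0.04,0.003,0.15,0.002,0],[0.04,0.003,0.156,0.002,0],[0.04,0.003,0.158,0.002,0],[0.04,0.003,0.16,0.002,0],[0.04,0.003,0.16,0.002,0],[0.04,0.003,0.16,0.002,0]]]'
```

```text
time_s: 7.37
eef_pos: [0.4588, -0.0636, 0.0815]
ee_rot: [[0.99, 0.002, 0.143], [-0.143, 0.002, 0.99], [0.002, -1.0, 0.002]]
ft_force: [0.2, -0.8, -1.5]
finger_gap: 0.581
```

```bash
python3 -m jog '[[[0.04,0,0.0015,0,0],[0.04,0,0.0025,0,0],[0.04,0,0.0025,0,0],[0.04,0,0.0025,0,0]]]'
```

```text
time_s: 7.7
eef_pos: [0.4589, -0.0636, 0.0792]
ee_rot: [[0.99, 0.002, 0.143], [-0.143, 0.002, 0.99], [0.002, -1.0, 0.002]]
ft_force: [-0.2, 0.0, -2.1]
finger_gap: 0.579
```

```bash
python3 -m jog '[[[0.04,0,0.001,0,0],[0.04,0,0.0015,0,0],[0.04,0,0.0015,0,0]]]';  python3 -m jog '[[[0.04,0,0.0005,0,0],[0.04,0,0.001,0,0],[0.04,0,0.001,0,0]]]'
```

```text
time_s: 7.95
eef_pos: [0.4597, -0.0639, 0.0785]
ee_rot: [[0.99, 0.004, 0.143], [-0.143, 0.001, 0.99], [0.004, -1.0, 0.002]]
ft_force: [-0.5, -0.3, 5.4]
finger_gap: 0.584
time_s: 8.2
eef_pos: [0.4604, -0.064, 0.0784]
ee_rot: [[0.99, 0.005, 0.143], [-0.143, 0.001, 0.99], [0.005, -1.0, 0.002]]
ft_force: [-1.9, -1.0, 10.2]
finger_gap: 0.582
```

It made contact at z 0.0785, as predicted. Releasing, rising, and working out the move to the blue can.

```bash
python3 -m jog '[[[0.055,0,0,0,0],[0.065,0,0,0,0],[0.07,0,0,0,0],[0.07,0,0,0,0],[0.07,0,0,0,0],[0.07,0,-0.03,0,0],[0.07,0,-0.06,0,0],[0.07,0,-0.1,0,0],[0.07,0,-0.14,0,0],[0.07,0,-0.164,0,0],[0.07,0,-0.164,0,0],[0.07,0,-0.164,0,0]]]'
python3 - <<'E'
from h import *
s,p,R=state(); print((R.T@(np.r_[.4595,.3715,.242]-p)).round(4))
E
```

```text
time_s: 9.2
eef_pos: [0.4606, -0.0643, 0.2439]
ee_rot: [[0.99, 0.009, 0.143], [-0.143, 0.001, 0.99], [0.009, -1.0, 0.002]]
ft_force: [-1.1, -0.0, -0.5]
finger_gap: 0.818
[-0.0636  0.0022  0.4311]
```

```bash
python3 -m jog '[[[0.085,-0.005,0,0.036,0],[0.085,-0.012,0,0.076,0],[0.085,-0.018,0,0.117,0],[0.085,-0.024,0,0.158,0],[0.085,-0.03,0,0.198,0],[0.085,-0.036,0,0.24,0],[0.085,-0.042,0,0.28,0],[0.085,-0.048,0,0.32,0],[0.085,-0.054,0,0.36,0],[0.085,-0.06,0,0.4,0],[0.085,-0.0635,0,0.431,0],[0.085,-0.0635,0,0.431,0]]]'
python3 -m jog '[[[0.085,0,0,0,0],[0.085,0,0,0,0]]]'
python3 - <<'E'
from h import *
s,p,R=state(); b=snap('wrist'); cv2.imwrite('pics/w4.png',b)
print((R.T@(np.r_[.4595,.3715,.075]-p)).round(4))
for d in cams.tip_of('wrist','cap_blue')[:2]:
    r,c=d['point'];print(round(d['score'],2),r,c,at('wrist',c,r,.003).round(4))
E
```

```text
time_s: 10.2
eef_pos: [0.4558, 0.379, 0.2418]
ee_rot: [[0.991, 0.005, 0.134], [-0.134, 0.004, 0.991], [0.004, -1.0, 0.005]]
ft_force: [-0.6, 1.0, 1.0]
finger_gap: 0.996
time_s: 10.37
eef_pos: [0.454, 0.3792, 0.2392]
ee_rot: [[0.991, 0.001, 0.132], [-0.132, 0.003, 0.991], [0.0, -1.0, 0.003]]
ft_force: [-0.9, 0.2, -0.6]
finger_gap: 0.994
[ 0.0065  0.1642 -0.0074]
0.89 288.7 169.0 [0.6484 0.213  0.003 ]
0.87 39.9 407.5 [0.3217 0.6001 0.003 ]
```

View pics/w4.png

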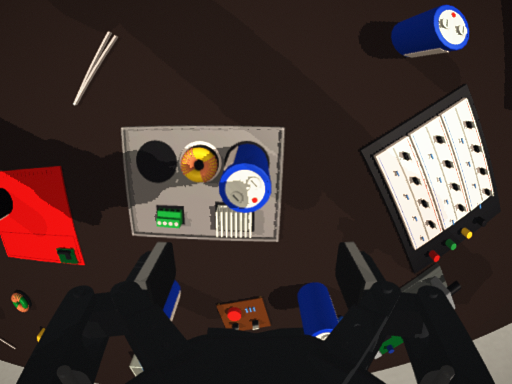

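The tray shows the empty black disc at (157,160), the choke at (200,164) and the blue can's top at (246,187). I'll refine the black place and the blue can's position from this view.

Run:
```python
from h import *
im=cv2.imread('pics/w4.png')
g=im.max(2)[135:185,130:182]; m=(g<70).astype(np.uint8)
n,l,st,ce=cv2.connectedComponentsWithStats(m); j=1+st[1:,4].argmax(); u,v=ce[j]+[130,135]; print(st[j],u,v,at('wrist',u,v,.003).round(4))
t=im[160:218,212:278]; hsv=cv2.cvtColor(t,cv2.COLOR_BGR2HSV)
w=((hsv[...,1]<70)&(hsv[...,2]>150)).astype(np.uint8)
print('bluetop',at('wrist',246,187,.108).round(4))
C=np.array([at('wrist',*c,.01) for c in [(122,128),(284,128),(278,241),(133,236)]]);d=(C[1]-C[0]+C[2]-C[3]);a=-np.arctan2(d[0],d[1])
x=np.array([np.cos(a),np.sin(a)]);y=np.array([-x[1],x[0]]);S=C.mean(0)[:2]-.03*x;print(np.degrees(a),S,S+.06*y,S-.06*y)
```

```text
[   6    6   42   43 1368] 155.98538011695905 161.69736842105263 [0.4448 0.2473 0.003 ]
bluetop [0.4619 0.3685 0.108 ]
-9.003463254679577 [0.45526819 0.30708849] [0.46465784 0.36634922] [0.44587854 0.24782776]
```

```bash
cat >> h.py <<'E'
def tray(f=None):
    i=cams.camera_info('wrist'); s,p,R=state(); im=snap('wrist',f)
    print('tcp',p.round(4),R[:,0].round(3))
    return i,im
E
python3 - <<'E'
from h import *
i,im=tray('w5')
g=im.max(2)[135:185,130:182]; m=(g<70).astype(np.uint8)
n,l,st,ce=cv2.connectedComponentsWithStats(m); j=1+st[1:,4].argmax(); u,v=ce[j]+[130,135]; print(st[j],u,v,at('wrist',u,v,.003,i).round(4))
for c,n in (('wrist','choke_yellow'),):
  for d in cams.tip_of(c,n)[:2]: print(d['score'],d['point'],at(c,d['point'][1],d['point'][0],.003,i).round(4))
snap('top','t5')
T=cv2.imread('pics/t5.png'); g=T.max(2)[190:225,195:235]; print((g<50).astype(int)[::2].tolist()[:1])
n,l,st,ce=cv2.connectedComponentsWithStats((g<55).astype(np.uint8))
for q,e in zip(st[1:],ce[1:]):
  if q[4]>60: print('top',q,at('top',*(e+[195,190]),.003).round(4))
E
```

```text
tcp [0.4555 0.3775 0.2403] [ 0.991 -0.135  0.002]
[   7    4   42   43 1380] 157.20072463768116 160.01231884057972 [0.4428 0.2496 0.003 ]
0.79 [160.9, 204.2] [0.4537 0.3124 0.003 ]
[[0, 0, 0, 0, 0, 0, 0, 0, 0, 0, 0, 0, 0, 0, 0, 0, 0, 0, 0, 0, 0, 0, 0, 0, 0, 0, 0, 0, 0, 0, 0, 0, 0, 0, 0, 0, 0, 0, 0, 0]]
top [33  2  7 33 93] [0.4442 0.198  0.003 ]
top [ 12  12  17  14 153] [0.449  0.2467 0.003 ]
```

Run:
```python
from h import *
D=[];B=[];Q=[]
for k in range(8):
  i=cams.camera_info('wrist'); s,p,R=state(); im=snap('wrist'); Q.append(np.r_[p,R[0,2],s['joint_positions']])
  g=im.max(2)[135:185,130:182]
  n,l,st,ce=cv2.connectedComponentsWithStats((g<70).astype(np.uint8)); j=1+st[1:,4].argmax(); D.append(np.r_[ce[j]+[130,135],at('wrist',*(ce[j]+[130,135]),.003,i)[:2]])
  B.append(at('wrist',246,187,.108,i)[:2])
Q=np.array(Q);D=np.array(D);print(Q[:,:4].round(4));print(Q.std(0).round(4));print(D.round(4),D.mean(0).round(4));print(np.mean(B,0))
p=Q[:,:3].mean(0);s,_,R=state()
print((R.T@(np.r_[.4605,.3705,.075]-p)).round(4))
```

```text
[[0.4564 0.3775 0.2416 0.1363]
 [0.4564 0.3777 0.2419 0.1362]
 [0.4564 0.378  0.242  0.1359]
 [0.4563 0.3782 0.2421 0.1356]
 [0.4562 0.3784 0.2421 0.1353]
 [0.4562 0.3786 0.2421 0.135 ]
 [0.456  0.3787 0.242  0.1348]
 [0.456  0.3789 0.242  0.1345]]
[0.0002 0.0005 0.0001 0.0006 0.0243 0.0086 0.0185 0.02   0.0025 0.0014
 0.0027]
[[157.1141 158.9499   0.4428   0.2497]
 [156.925  158.8857   0.4429   0.2497]
 [156.6943 158.8196   0.4428   0.2497]
 [156.4791 158.8613   0.4428   0.2496]
 [156.2945 158.9519   0.4428   0.2496]
 [156.1579 159.0241   0.4428   0.2495]
 [156.0652 159.1276   0.4428   0.2495]
 [156.0483 159.1507   0.4428   0.2496]] [156.4723 158.9714   0.4428   0.2496]
[0.46353649 0.36942596]
[ 0.0046  0.167  -0.008 ]
```

Measurements are steady; the arm just bobs slowly. Descending on the blue can.

```bash
python3 -m jog '[[[0.085,0.006,0,-0.009,0],[0.085,0.006,0,-0.009,0],[0.085,0.006,0.03,-0.009,0],[0.085,0.006,0.06,-0.009,0],[0.085,0.006,0.09,-0.009,0],[0.085,0.006,0.12,-0.009,0],[0.085,0.006,0.15,-0.009,0],[0.085,0.006,0.164,-0.009,0],[0.085,0.006,0.164,-0.009,0],[0.085,0.006,0.164,-0.009,0],[0.085,0.006,0.164,-0.009,0],[0.085,0.006,0.164,-0.009,0]]]' 50
python3 - <<'E'
from h import *
i,im=tray('w6')
cv2.imwrite('pics/w6.png',im[150:384,120:420])
E
```

```text
time_s: 12.02
eef_pos: [0.4627, 0.3708, 0.0798]
ee_rot: [[0.991, 0.007, 0.135], [-0.135, 0.006, 0.991], [0.006, -1.0, 0.007]]
ft_force: [-0.3, -0.5, -0.4]
finger_gap: 0.996
tcp [0.4627 0.3708 0.0798] [ 0.991 -0.135  0.006]
```

View pics/w6.png

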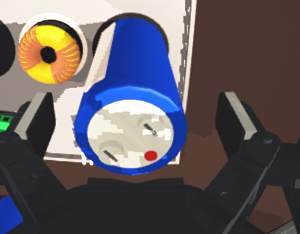

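The blue can is centred between the pads: can at 133, pad midpoint about 136. Close, lift and carry to the mat.

```bash
python3 -m jog '[[[0.04,0,0.002,0,0],[0.04,0,0.002,0,0],[0.04,0,0.002,0,0],[0.04,0,0.002,0,0],[0.04,0,0.002,0,0],[0.04,0,0.002,0,0],[0.04,0,0.002,0,0],[0.04,0,0.002,0,0],[0.04,0,0.002,0,0]]]' 50
python3 -m jog '[[[0.04,0,-0.01,0,0],[0.04,0,-0.03,0,0],[0.04,0,-0.06,0,0],[0.04,0,-0.09,0,0],[0.04,0,-0.12,0,0],[0.04,0,-0.15,0,0],[0.04,0,-0.165,0,0],[0.04,0,-0.165,0,0],[0.04,0,-0.165,0,0],[0.04,0,-0.165,0,0]]]'
python3 - <<'E'
from h import *
s,p,R=state()
print((R.T@(np.r_[.468,.035,p[2]]-p)).round(4), np.degrees(np.arctan2(R[1,0],R[0,0])))
E
```

```text
time_s: 12.82
eef_pos: [0.4631, 0.3704, 0.0786]
ee_rot: [[0.991, 0.008, 0.135], [-0.135, 0.006, 0.991], [0.007, -1.0, 0.007]]
ft_force: [-0.6, -1.4, 6.1]
finger_gap: 0.574
time_s: 13.65
eef_pos: [0.4608, 0.3684, 0.2419]
ee_rot: [[0.991, 0.006, 0.135], [-0.135, 0.004, 0.991], [0.005, -1.0, 0.005]]
ft_force: [-0.4, -1.0, -4.1]
finger_gap: 0.578
[ 0.0522 -0.0013 -0.3294] -7.760379384994786
```

```bash
python3 -m jog '[[[0.04,0.003,-0.002,-0.015,0],[0.04,0.008,-0.002,-0.04,0],[0.04,0.013,-0.002,-0.075,0],[0.04,0.02,-0.002,-0.112,0],[0.04,0.026,-0.002,-0.148,0],[0.04,0.032,-0.002,-0.184,0],[0.04,0.038,-0.002,-0.22,0],[0.04,0.043,-0.002,-0.255,0],[0.04,0.047,-0.002,-0.288,0],[0.04,0.05,-0.002,-0.312,0],[0.04,0.052,-0.002,-0.326,0],[0.04,0.052,-0.002,-0.329,0]]]'
python3 -m jog '[[[0.04,0,0,0,0],[0.04,0,0,0,0],[0.04,0,0,0,0],[0.04,0,0,0,0]]]'
python3 - <<'E'
from h import *
s,p,R=state(); i,b=tray('w7')
cv2.imwrite('pics/w7.png',b[60:384,60:470])
print((R.T@(np.r_[.468,.035,.0796]-p)).round(4))
for d in cams.tip_of('wrist','cap_black')[:2]: print(d['score'],at('wrist',d['point'][1],d['point'][0],.004,i).round(4))
E
```

```text
time_s: 14.65
eef_pos: [0.4663, 0.0314, 0.2406]
ee_rot: [[0.99, 0.002, 0.14], [-0.14, 0.002, 0.99], [0.001, -1.0, 0.002]]
ft_force: [-0.2, 0.7, -3.1]
finger_gap: 0.576
time_s: 14.98
eef_pos: [0.4661, 0.0328, 0.2402]
ee_rot: [[0.99, 0.001, 0.138], [-0.138, 0.003, 0.99], [0.001, -1.0, 0.003]]
ft_force: [0.4, 0.1, -3.5]
finger_gap: 0.573
tcp [0.4661 0.0328 0.2402] [ 0.99  -0.138  0.001]
[0.0015 0.1606 0.002 ]
0.66 [ 0.4588 -0.0661  0.004 ]
```

View pics/w7.png

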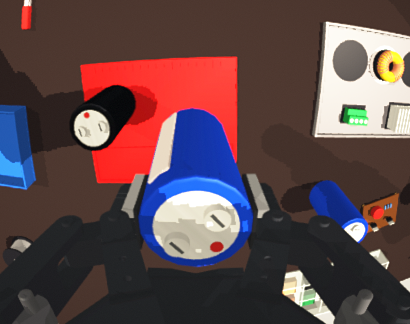

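The black can stands upright at (95,125), measured 2 mm from where I released it, and there is room for the blue one. Lowering.

```bash
python3 -m jog '[[[0.04,0.001,0.01,0.002,0],[0.04,0.001,0.035,0.002,0],[0.04,0.001,0.065,0.002,0],[0.04,0.001,0.095,0.002,0],[0.04,0.001,0.12,0.002,0],[0.04,0.001,0.138,0.002,0],[0.04,0.001,0.15,0.002,0],[0.04,0.001,0.156,0.002,0],[0.04,0.001,0.158,0.002,0],[0.04,0.001,0.158,0.002,0],[0.04,0.001,0.158,0.002,0],[0.04,0.001,0.158,0.002,0]]]'
```

```text
time_s: 16.08
eef_pos: [0.4687, 0.0349, 0.0834]
ee_rot: [[0.99, 0.004, 0.138], [-0.138, 0.003, 0.99], [0.003, -1.0, 0.003]]
ft_force: [-0.3, 0.9, -2.9]
finger_gap: 0.575
```

```bash
python3 -m jog '[[[0.04,0,0.001,0,0],[0.04,0,0.002,0,0],[0.04,0,0.002,0,0]]]'
```

```text
time_s: 16.33
eef_pos: [0.4691, 0.0349, 0.0818]
ee_rot: [[0.99, 0.005, 0.139], [-0.139, 0.003, 0.99], [0.004, -1.0, 0.003]]
ft_force: [-0.0, -0.4, -3.6]
finger_gap: 0.572
```

```bash
python3 -m jog '[[[0.04,0,0.0015,0,0],[0.04,0,0.002,0,0],[0.04,0,0.002,0,0]]]';python3 -m jog '[[[0.04,0,0.0005,0,0],[0.04,0,0.001,0,0],[0.04,0,0.001,0,0]]]'
```

```text
time_s: 16.58
eef_pos: [0.4692, 0.0349, 0.0798]
ee_rot: [[0.99, 0.005, 0.139], [-0.139, 0.003, 0.99], [0.004, -1.0, 0.003]]
ft_force: [-0.1, -0.5, -3.2]
finger_gap: 0.575
time_s: 16.83
eef_pos: [0.4696, 0.0348, 0.0796]
ee_rot: [[0.99, 0.005, 0.139], [-0.139, 0.002, 0.99], [0.005, -1.0, 0.003]]
ft_force: [-2.2, -0.6, 7.2]
finger_gap: 0.579
```

```bash
python3 -m jog '[[[0.055,0,0,0,0],[0.065,0,0,0,0],[0.07,0,0,0,0],[0.07,0,0,0,0],[0.07,0,0,0,0],[0.07,0,-0.03,0,0],[0.07,0,-0.06,0,0],[0.07,0,-0.1,0,0],[0.07,0,-0.14,0,0],[0.07,0,-0.164,0,0],[0.07,0,-0.164,0,0],[0.07,0,-0.164,0,0]]]'
python3 - <<'E'
from h import *
s,p,R=state(); print((R.T@(np.r_[.451,.310,.2]-p)).round(4))
E
```

```text
time_s: 17.83
eef_pos: [0.4698, 0.0344, 0.2452]
ee_rot: [[0.99, 0.009, 0.139], [-0.139, 0.002, 0.99], [0.009, -1.0, 0.004]]
ft_force: [-0.2, 0.6, -0.7]
finger_gap: 0.82
[-0.0573  0.0456  0.2701]
```

```bash
python3 -m jog '[[[0.075,-0.008,0,0.038,0],[0.075,-0.016,0,0.078,0],[0.075,-0.025,0,0.118,0],[0.075,-0.033,0.01,0.158,0],[0.075,-0.041,0.02,0.196,0],[0.075,-0.05,0.03,0.234,0],[0.075,-0.056,0.04,0.26,0],[0.075,-0.057,0.045,0.27,0],[0.075,-0.057,0.045,0.27,0],[0.075,-0.057,0.045,0.27,0],[0.075,-0.057,0.045,0.27,0],[0.075,-0.057,0.045,0.27,0]]]'
python3 -m jog '[[[0.075,0,0,0,0],[0.075,0,0,0,0],[0.075,0,0,0,0],[0.075,0,0,0,0]]]'
cat >> h.py <<'E'
def trayfit(i,im):
    # two end discs: dark blobs of disc size on tray
    o={}
    g=(im.max(2)<70).astype(np.uint8)
    n,l,st,ce=cv2.connectedComponentsWithStats(g)
    for q,e in zip(st[1:],ce[1:]):
        X=at('wrist',*e,.003,i)
        if q[4]>600 and .38<X[0]<.5 and .2<X[1]<.42: print('dark',q,X[:2].round(4))
E
python3 - <<'E'
from h import *
i,im=tray('w8'); s,p,R=state(); trayfit(i,im)
for d in cams.tip_of('wrist','choke_yellow')[:2]:
  X=at('wrist',d['point'][1],d['point'][0],.003,i); print(d['score'],d['point'],X.round(4),(R.T@(np.r_[X[:2],.016]-p)).round(4))
d=cams.masks_of('wrist','choke_yellow')[0]; v,u=np.nonzero(d['pixels']); b=d['bbox'];print(b,at('wrist',u.mean(),v.mean(),.018,i).round(4))
cv2.imwrite('pics/w8.png',im[60:384,60:470])
E
```

```text
time_s: 18.83
eef_pos: [0.4522, 0.3076, 0.2007]
ee_rot: [[0.99, 0.01, 0.142], [-0.142, 0.001, 0.99], [0.009, -1.0, 0.003]]
ft_force: [0.2, 0.4, 0.9]
finger_gap: 0.877
time_s: 19.17
eef_pos: [0.4525, 0.3071, 0.2011]
ee_rot: [[0.99, 0.01, 0.143], [-0.143, 0.001, 0.99], [0.01, -1.0, 0.003]]
ft_force: [0.1, 0.2, 0.2]
finger_gap: 0.882
tcp [0.4525 0.3071 0.2011] [ 0.99  -0.143  0.01 ]
dark [ 180  137   48   48 1787] [0.4425 0.2497]
dark [ 284  140   47   45 1140] [0.4667 0.3622]
0.87 [158.8, 255.3] [0.4498 0.3084 0.003 ] [-0.0045  0.185   0.0002]
[236.6, 141.5, 41.2, 41.4] [0.4504 0.3104 0.018 ]
```

View pics/w8.png

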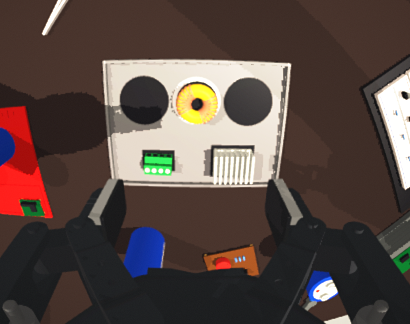

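The tray is clear: empty discs at (144,100) and (248,102), with the choke centred on the seat at (196,103). Descending on the choke.

```bash
python3 -m jog '[[[0.07,-0.004,0.03,0.001,0],[0.07,-0.004,0.065,0.001,0],[0.07,-0.004,0.1,0.001,0],[0.07,-0.004,0.13,0.001,0],[0.07,-0.004,0.155,0.001,0],[0.07,-0.004,0.17,0.001,0],[0.07,-0.004,0.178,0.001,0],[0.07,-0.004,0.178,0.001,0],[0.07,-0.004,0.178,0.001,0]]]' 40
python3 - <<'E'
from h import *
i,im=tray('w9'); cv2.imwrite('pics/w9.png',im[150:384,120:420])
for d in cams.tip_of('wrist','choke_yellow')[:1]: print(d['score'],at('wrist',d['point'][1],d['point'][0],.003,i).round(4))
E
```

```text
time_s: 20.07
eef_pos: [0.4503, 0.3097, 0.0231]
ee_rot: [[0.99, 0.01, 0.142], [-0.142, 0.001, 0.99], [0.01, -1.0, 0.003]]
ft_force: [0.5, 0.9, 0.7]
finger_gap: 0.828
tcp [0.4503 0.3097 0.0231] [ 0.99  -0.142  0.01 ]
0.73 [0.4515 0.3089 0.003 ]
```

View pics/w9.png

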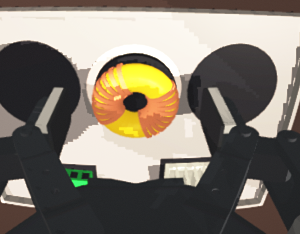

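The choke is centred between the fingers. Lower a bit more, close and lift.

```bash
python3 -m jog '[[[0.07,0.001,0.003,-0.001,0],[0.07,0.001,0.005,-0.001,0],[0.04,0.001,0.005,-0.001,0],[0.04,0.001,0.005,-0.001,0],[0.04,0.001,0.005,-0.001,0],[0.04,0.001,0.005,-0.001,0],[0.04,0.001,0.005,-0.001,0],[0.04,0.001,0.005,-0.001,0],[0.04,0.001,0.005,-0.001,0],[0.04,0.001,0.005,-0.001,0]]]' 40
python3 -m jog '[[[0.04,0,-0.01,0,0],[0.04,0,-0.03,0,0],[0.04,0,-0.065,0,0],[0.04,0,-0.1,0,0],[0.04,0,-0.135,0,0],[0.04,0,-0.17,0,0],[0.04,0,-0.2,0,0],[0.04,0,-0.22,0,0],[0.04,0,-0.22,0,0],[0.04,0,-0.22,0,0],[0.04,0,-0.22,0,0]]]'
python3 - <<'E'
from h import *
s,p,R=state(); print((R.T@(np.r_[.483,-.292,.242]-p)).round(4))
E
```

```text
time_s: 21.0
eef_pos: [0.4523, 0.3091, 0.0198]
ee_rot: [[0.99, 0.012, 0.142], [-0.142, 0.003, 0.99], [0.012, -1.0, 0.005]]
ft_force: [-2.1, -1.6, 5.6]
finger_gap: 0.533
time_s: 21.92
eef_pos: [0.4488, 0.3079, 0.239]
ee_rot: [[0.99, 0.011, 0.142], [-0.142, 0.002, 0.99], [0.011, -1.0, 0.003]]
ft_force: [0.0, -0.2, -1.7]
finger_gap: 0.532
[ 0.1191 -0.0037 -0.5889]
```

```bash
python3 -m jog '[[[0.04,0.004,0,-0.02,0],[0.04,0.012,0,-0.055,0],[0.04,0.02,0,-0.095,0],[0.04,0.028,0,-0.135,0],[0.04,0.036,0,-0.175,0],[0.04,0.044,0,-0.215,0],[0.04,0.052,0,-0.255,0],[0.04,0.06,0,-0.295,0],[0.04,0.068,0,-0.335,0],[0.04,0.076,0,-0.375,0],[0.04,0.084,0,-0.415,0],[0.04,0.092,0,-0.45,0]]]'
python3 - <<'E'
from h import *
s,p,R=state(); print((R.T@(np.r_[.483,-.292,.2]-p)).round(4))
E
```

```text
time_s: 22.92
eef_pos: [0.4741, -0.1533, 0.2367]
ee_rot: [[0.99, 0.008, 0.143], [-0.143, 0.002, 0.99], [0.007, -1.0, 0.003]]
ft_force: [1.5, -0.1, -0.2]
finger_gap: 0.535
[ 0.0284  0.0365 -0.1361]
```

```bash
python3 -m jog '[[[0.04,0.008,0,-0.035,0],[0.04,0.015,0.01,-0.07,0],[0.04,0.022,0.02,-0.105,0],[0.04,0.028,0.03,-0.13,0],[0.04,0.028,0.036,-0.136,0],[0.04,0.028,0.036,-0.136,0],[0.04,0.028,0.036,-0.136,0],[0.04,0.028,0.036,-0.136,0],[0.04,0.028,0.036,-0.136,0]]]'
python3 - <<'E'
from h import *
i,im=tray('w10'); s,p,R=state()
d=cams.tip_of('wrist','bin')[0]; print(d['score'],at('wrist',d['point'][1],d['point'][0],.0,i).round(4)); print((R.T@(np.r_[.483,-.292,.0198]-p)).round(4))
cv2.imwrite('pics/w10.png',im[60:384,60:470])
E
```

```text
time_s: 23.67
eef_pos: [0.4832, -0.2898, 0.2006]
ee_rot: [[0.99, 0.008, 0.141], [-0.141, 0.003, 0.99], [0.008, -1.0, 0.004]]
ft_force: [-0.1, 0.8, -1.2]
finger_gap: 0.529
tcp [ 0.4832 -0.2898  0.2006] [ 0.99  -0.141  0.008]
0.88 [ 0.4877 -0.2965  0.    ]
[-0.0015  0.1811 -0.0026]
```

View pics/w10.png

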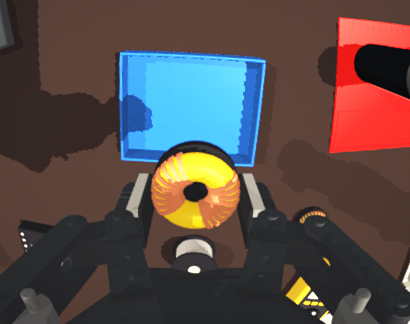

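The choke is held level over the empty bin. Lowering it.

```bash
python3 -m jog '[[[0.04,0,0.02,-0.003,0],[0.04,0,0.055,-0.003,0],[0.04,0,0.09,-0.003,0],[0.04,0,0.12,-0.003,0],[0.04,0,0.145,-0.003,0],[0.04,0,0.16,-0.003,0],[0.04,0,0.17,-0.003,0],[0.04,0,0.175,-0.003,0],[0.04,0,0.177,-0.003,0],[0.04,0,0.177,-0.003,0],[0.04,0,0.177,-0.003,0]]]'
python3 -m jog '[[[0.04,0,0.001,0,0],[0.04,0,0.0015,0,0],[0.04,0,0.0015,0,0]]]'
python3 -m jog '[[[0.04,0,0.001,0,0],[0.04,0,0.0015,0,0],[0.04,0,0.0015,0,0]]]'
```

```text
time_s: 24.68
eef_pos: [0.4853, -0.2935, 0.0252]
ee_rot: [[0.99, 0.01, 0.141], [-0.141, 0.001, 0.99], [0.01, -1.0, 0.003]]
ft_force: [0.7, -0.7, -0.5]
finger_gap: 0.534
time_s: 24.93
eef_pos: [0.4858, -0.2938, 0.0245]
ee_rot: [[0.99, 0.012, 0.141], [-0.141, 0.0, 0.99], [0.012, -1.0, 0.002]]
ft_force: [0.0, 0.9, -1.3]
finger_gap: 0.531
time_s: 25.18
eef_pos: [0.4858, -0.2938, 0.023]
ee_rot: [[0.99, 0.012, 0.141], [-0.141, 0.0, 0.99], [0.012, -1.0, 0.002]]
ft_force: [0.0, -0.3, -0.1]
finger_gap: 0.53
```

```bash
python3 -m jog '[[[0.04,0,0.001,0,0],[0.04,0,0.002,0,0],[0.04,0,0.002,0,0]]]'
python3 -m jog '[[[0.04,0,0.001,0,0],[0.04,0,0.0015,0,0],[0.04,0,0.0015,0,0]]]'
```

```text
time_s: 25.43
eef_pos: [0.4857, -0.2936, 0.0206]
ee_rot: [[0.99, 0.011, 0.141], [-0.141, 0.001, 0.99], [0.011, -1.0, 0.002]]
ft_force: [0.3, -0.8, -1.2]
finger_gap: 0.53
time_s: 25.68
eef_pos: [0.4857, -0.2938, 0.0198]
ee_rot: [[0.99, 0.011, 0.141], [-0.141, 0.001, 0.99], [0.011, -1.0, 0.002]]
ft_force: [-2.0, 0.5, 5.8]
finger_gap: 0.531
```

```bash
python3 -m jog '[[[0.055,0,0,0,0],[0.06,0,0,0,0],[0.065,0,0,0,0],[0.065,0,0,0,0],[0.065,0,0,0,0],[0.065,0,-0.03,0,0],[0.065,0,-0.065,0,0],[0.065,0,-0.1,0,0],[0.065,0,-0.14,0,0],[0.065,0,-0.18,0,0],[0.065,0,-0.18,0,0],[0.065,0,-0.18,0,0]]]'
python3 - <<'E'
from h import *
s,p,R=state(); print((R.T@(np.r_[.673,-.147,.2]-p)).round(4))
snap('top','t11')
print([(d['score'],d['bbox']) for d in cams.recognise('top','choke_yellow')[:2]])
E
```

```text
time_s: 26.68
eef_pos: [0.4856, -0.295, 0.203]
ee_rot: [[0.99, 0.017, 0.141], [-0.141, -0.003, 0.99], [0.017, -1.0, -0.0]]
ft_force: [-0.4, -0.0, -0.9]
finger_gap: 0.76
[0.1646 0.0058 0.173 ]
[(0.74, [388.7, 190.9, 17.7, 18.2])]
```

```bash
python3 -m jog '[[[0.07,0.028,0,0.029,0],[0.07,0.055,0,0.058,0],[0.07,0.082,0,0.087,0],[0.07,0.11,0,0.116,0],[0.07,0.138,0,0.145,0],[0.07,0.158,0.004,0.166,0],[0.07,0.164,0.006,0.173,0],[0.07,0.164,0.006,0.173,0],[0.07,0.164,0.006,0.173,0],[0.07,0.164,0.006,0.173,0],[0.07,0.164,0.006,0.173,0],[0.07,0.164,0.006,0.173,0]]]'
python3 - <<'E'
from h import *
i,im=tray('w11'); s,p,R=state()
for d in cams.tip_of('wrist','choke_green')[:2]:
  X=at('wrist',d['point'][1],d['point'][0],.0,i); print(d['score'],d['point'],X.round(4),(R.T@(np.r_[X[:2],.0185]-p)).round(4))
d=cams.masks_of('wrist','choke_green')[0]; v,u=np.nonzero(d['pixels']);print(at('wrist',u.mean(),v.mean(),.013,i).round(4))
cv2.imwrite('pics/w11.png',im[60:384,60:470])
E
```

```text
time_s: 27.78
eef_pos: [0.669, -0.1476, 0.1956]
ee_rot: [[0.99, 0.01, 0.144], [-0.144, 0.0, 0.99], [0.01, -1.0, 0.002]]
ft_force: [0.7, 0.5, 0.6]
finger_gap: 0.819
tcp [ 0.669  -0.1476  0.1956] [ 0.99  -0.144  0.01 ]
0.65 [171.9, 254.0] [ 0.6806 -0.1501  0.    ] [ 0.0099  0.1774 -0.0016]
[ 0.676  -0.1485  0.013 ]
```

View pics/w11.png

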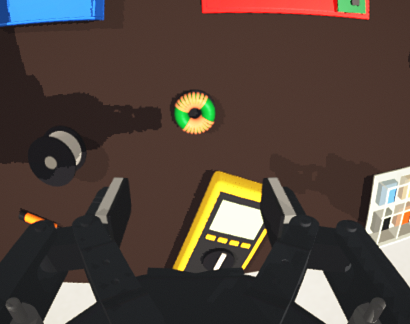

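The green choke stands alone at (195,113), distinct from the spool at (55,155), and the multimeter is clear of the fingers. Descending.

```bash
python3 -m jog '[[[0.07,0.006,0.02,-0.001,0],[0.07,0.006,0.055,-0.001,0],[0.07,0.006,0.09,-0.001,0],[0.07,0.006,0.12,-0.001,0],[0.07,0.006,0.145,-0.001,0],[0.07,0.006,0.158,-0.001,0],[0.07,0.006,0.165,-0.001,0],[0.07,0.006,0.168,-0.001,0],[0.07,0.006,0.168,-0.001,0],[0.07,0.006,0.168,-0.001,0],[0.07,0.006,0.168,-0.001,0]]]'
python3 - <<'E'
from h import *
i,im=tray('w12'); s,p,R=state()
for d in cams.tip_of('wrist','choke_green')[:2]:
  X=at('wrist',d['point'][1],d['point'][0],.0,i); print(d['score'],d['point'],X.round(4),(R.T@(np.r_[X[:2],.018]-p)).round(4))
d=cams.masks_of('wrist','choke_green')[0]; v,u=np.nonzero(d['pixels']);X=at('wrist',u.mean(),v.mean(),.013,i);print((R.T@(X-p)).round(4))
cv2.imwrite('pics/w12.png',im[150:384,120:420])
E
```

```text
time_s: 28.85
eef_pos: [0.6787, -0.1485, 0.03]
ee_rot: [[0.99, 0.014, 0.143], [-0.143, 0.0, 0.99], [0.014, -1.0, 0.002]]
ft_force: [0.1, -0.0, 0.4]
finger_gap: 0.823
tcp [ 0.6787 -0.1485  0.03  ] [ 0.99  -0.143  0.014]
0.58 [229.0, 251.5] [ 0.6793 -0.1504  0.    ] [ 0.0008  0.0119 -0.0019]
[-0.0039  0.0168 -0.0008]
```

View pics/w12.png

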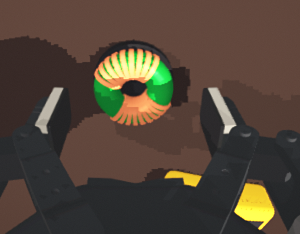

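Well centred. Lower 13 mm, close and lift.

```bash
python3 -m jog '[[[0.07,-0.001,0.006,-0.001,0],[0.07,-0.001,0.012,-0.001,0],[0.07,-0.001,0.013,-0.001,0],[0.04,-0.001,0.013,-0.001,0],[0.04,-0.001,0.013,-0.001,0],[0.04,-0.001,0.013,-0.001,0],[0.04,-0.001,0.013,-0.001,0],[0.04,-0.001,0.013,-0.001,0],[0.04,-0.001,0.013,-0.001,0],[0.04,-0.001,0.013,-0.001,0],[0.04,-0.001,0.013,-0.001,0]]]' 40
python3 -m jog '[[[0.04,0,-0.01,0,0],[0.04,0,-0.03,0,0],[0.04,0,-0.065,0,0],[0.04,0,-0.1,0,0],[0.04,0,-0.135,0,0],[0.04,0,-0.17,0,0],[0.04,0,-0.2,0,0],[0.04,0,-0.22,0,0],[0.04,0,-0.22,0,0],[0.04,0,-0.22,0,0],[0.04,0,-0.22,0,0]]]'
python3 - <<'E'
from h import *
s,p,R=state(); print((R.T@(np.r_[.452,.309,.242]-p)).round(4))
E
```

```text
time_s: 29.92
eef_pos: [0.6771, -0.1491, 0.0162]
ee_rot: [[0.99, 0.013, 0.142], [-0.142, 0.0, 0.99], [0.013, -1.0, 0.002]]
ft_force: [0.8, -0.7, -1.3]
finger_gap: 0.535
time_s: 30.83
eef_pos: [0.6734, -0.149, 0.2353]
ee_rot: [[0.99, 0.011, 0.142], [-0.142, 0.001, 0.99], [0.011, -1.0, 0.002]]
ft_force: [0.3, 0.3, -2.3]
finger_gap: 0.533
[-0.2843 -0.0089  0.4218]
```

```bash
python3 -m jog '[[[0.04,-0.012,0,0.018,0],[0.04,-0.032,-0.002,0.048,0],[0.04,-0.054,-0.004,0.08,0],[0.04,-0.076,-0.006,0.113,0],[0.04,-0.098,-0.008,0.146,0],[0.04,-0.12,-0.008,0.178,0],[0.04,-0.142,-0.008,0.21,0],[0.04,-0.164,-0.008,0.243,0],[0.04,-0.186,-0.008,0.276,0],[0.04,-0.208,-0.008,0.309,0],[0.04,-0.23,-0.008,0.342,0],[0.04,-0.25,-0.008,0.372,0]]]'
python3 - <<'E'
from h import *
s,p,R=state(); print((R.T@(np.r_[.4517,.310,.2]-p)).round(4))
E
```

```text
time_s: 31.83
eef_pos: [0.4761, 0.2563, 0.2394]
ee_rot: [[0.99, 0.008, 0.141], [-0.141, -0.001, 0.99], [0.008, -1.0, 0.001]]
ft_force: [0.7, 0.7, -1.2]
finger_gap: 0.536
[-0.032   0.0392  0.0497]
```

```bash
python3 -m jog '[[[0.04,-0.016,0.01,0.025,0],[0.04,-0.03,0.03,0.046,0],[0.04,-0.032,0.039,0.05,0],[0.04,-0.032,0.039,0.05,0],[0.04,-0.032,0.039,0.05,0],[0.04,-0.032,0.039,0.05,0],[0.04,-0.032,0.039,0.05,0],[0.04,-0.032,0.039,0.05,0],[0.04,-0.032,0.039,0.05,0],[0.04,-0.032,0.039,0.05,0]]]'
python3 - <<'E'
from h import *
i,im=tray('w13'); s,p,R=state(); trayfit(i,im)
cv2.imwrite('pics/w13.png',im[60:384,60:470])
C=[]
print((R.T@(np.r_[.4517,.310,.0192]-p)).round(4))
E
```

```text
time_s: 32.67
eef_pos: [0.4524, 0.3098, 0.2007]
ee_rot: [[0.99, 0.009, 0.143], [-0.143, -0.0, 0.99], [0.009, -1.0, 0.001]]
ft_force: [0.2, 0.0, -2.0]
finger_gap: 0.532
tcp [0.4524 0.3098 0.2007] [ 0.99  -0.143  0.009]
dark [     0      0    512    384 144289] [0.4829 0.2992]
dark [ 178  137   48   48 1804] [0.4424 0.2495]
dark [ 282  139   48   47 1733] [0.4613 0.3676]
[-0.002   0.1814 -0.0002]
```

View pics/w13.png

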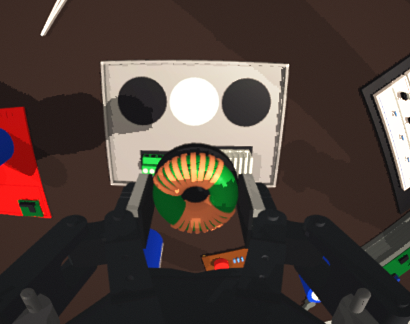

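The white seat disc is clear at (195,101), with the empty places at (142,101) and (246,102). Disc centroids put the seat at (0.452, 0.309). Lowering the green choke.

```bash
python3 -m jog '[[[0.04,-0.001,0.02,0,0],[0.04,-0.001,0.055,0,0],[0.04,-0.001,0.09,0,0],[0.04,-0.0015,0.12,0,0],[0.04,-0.0015,0.145,0,0],[0.04,-0.0015,0.16,0,0],[0.04,-0.0015,0.17,0,0],[0.04,-0.0015,0.175,0,0],[0.04,-0.0015,0.177,0,0],[0.04,-0.0015,0.177,0,0],[0.04,-0.0015,0.177,0,0],[0.04,-0.0015,0.177,0,0]]]'
python3 -m jog '[[[0.04,0,0.001,0,0],[0.04,0,0.0015,0,0],[0.04,0,0.0015,0,0]]]'
python3 -m jog '[[[0.04,0,0.001,0,0],[0.04,0,0.0015,0,0],[0.04,0,0.0015,0,0]]]'
```

```text
time_s: 33.72
eef_pos: [0.4531, 0.3107, 0.0248]
ee_rot: [[0.99, 0.01, 0.142], [-0.142, 0.001, 0.99], [0.01, -1.0, 0.002]]
ft_force: [0.3, -0.6, -1.6]
finger_gap: 0.534
time_s: 33.97
eef_pos: [0.4535, 0.3109, 0.0237]
ee_rot: [[0.99, 0.011, 0.142], [-0.142, 0.001, 0.99], [0.011, -1.0, 0.003]]
ft_force: [0.8, -0.3, -2.0]
finger_gap: 0.535
time_s: 34.22
eef_pos: [0.4534, 0.3108, 0.0221]
ee_rot: [[0.99, 0.011, 0.142], [-0.142, 0.001, 0.99], [0.011, -1.0, 0.003]]
ft_force: [-0.2, -0.3, -1.1]
finger_gap: 0.538
```

```bash
python3 -m jog '[[[0.04,-0.001,0.001,-0.001,0],[0.04,-0.001,0.002,-0.001,0],[0.04,-0.001,0.002,-0.001,0]]]'
python3 -m jog '[[[0.04,0,0.001,0,0],[0.04,0,0.0015,0,0],[0.04,0,0.0015,0,0]]]'
```

```text
time_s: 34.47
eef_pos: [0.452, 0.3097, 0.0198]
ee_rot: [[0.99, 0.01, 0.142], [-0.142, 0.001, 0.99], [0.01, -1.0, 0.002]]
ft_force: [-0.1, 0.2, -2.7]
finger_gap: 0.534
time_s: 34.72
eef_pos: [0.452, 0.3098, 0.019]
ee_rot: [[0.99, 0.011, 0.142], [-0.142, 0.001, 0.99], [0.01, -1.0, 0.002]]
ft_force: [-2.3, -0.9, 6.8]
finger_gap: 0.531
```

Contact. Release, rise straight up and check.

```bash
python3 -m jog '[[[0.055,0,0,0,0],[0.06,0,0,0,0],[0.065,0,0,0,0],[0.065,0,0,0,0],[0.065,0,0,0,0],[0.065,0,-0.03,0,0],[0.065,0,-0.065,0,0],[0.065,0,-0.1,0,0],[0.065,0,-0.14,0,0],[0.065,0,-0.18,0,0],[0.065,0,-0.21,0,0],[0.065,0,-0.22,0,0]]]'
python3 - <<'E'
from h import *
i,im=tray('w14'); s,p,R=state(); trayfit(i,im)
d=cams.masks_of('wrist','choke_green')[0]; v,u=np.nonzero(d['pixels']);print(at('wrist',u.mean(),v.mean(),.016,i).round(4))
cv2.imwrite('pics/w14.png',im[100:300,120:380])
print((R.T@(np.r_[.469,.035,.242]-p)).round(4))
E
```

```text
time_s: 35.72
eef_pos: [0.4518, 0.3115, 0.2446]
ee_rot: [[0.99, 0.018, 0.142], [-0.142, 0.005, 0.99], [0.017, -1.0, 0.008]]
ft_force: [1.0, 0.3, -0.1]
finger_gap: 0.763
tcp [0.4518 0.3115 0.2446] [ 0.99  -0.142  0.017]
dark [     0      0    512    384 125894] [0.499  0.2949]
dark [ 184  131   43   43 1412] [0.4423 0.2495]
dark [ 277  133   42   41 1205] [0.4632 0.3655]
[0.4516 0.3104 0.016 ]
[ 0.0562  0.0011 -0.2712]
```

View pics/w14.png

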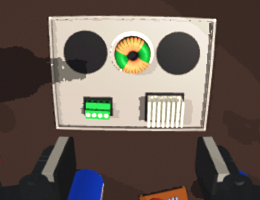

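The green choke sits centred on the white disc, with the heat sink and terminal block undisturbed. That was my 16th and last picture, so from here I'll check by measurement. Fetching the blue can.

```bash
python3 -m jog '[[[0.08,0.006,0,-0.035,0],[0.08,0.014,0,-0.075,0],[0.08,0.022,0,-0.115,0],[0.08,0.03,0,-0.155,0],[0.08,0.038,0,-0.195,0],[0.08,0.046,0,-0.23,0],[0.08,0.052,0,-0.258,0],[0.08,0.056,0,-0.27,0],[0.08,0.056,0,-0.271,0],[0.08,0.056,0,-0.271,0],[0.08,0.056,0,-0.271,0],[0.08,0.056,0,-0.271,0]]]'
python3 -m jog '[[[0.08,0,0,0,0],[0.08,0,0,0,0],[0.08,0,0,0,0]]]'
python3 - <<'E'
from h import *
i,im=tray('w15'); s,p,R=state()
print((R.T@(np.r_[.4696,.0348,.0796]-p)).round(4))
for n in ('cap_blue','cap_black'):
  for d in cams.tip_of('wrist',n)[:3]: print(n,round(d['score'],2),at('wrist',d['point'][1],d['point'][0],.004,i).round(4))
  for d in cams.masks_of('wrist',n)[:3]: print(d['bbox'],round(d['score'],2))
E
```

```text
time_s: 36.82
eef_pos: [0.4673, 0.0361, 0.2399]
ee_rot: [[0.99, 0.014, 0.14], [-0.14, 0.004, 0.99], [0.013, -1.0, 0.006]]
ft_force: [0.3, 0.3, 1.3]
finger_gap: 0.939
time_s: 37.07
eef_pos: [0.4672, 0.037, 0.2398]
ee_rot: [[0.99, 0.014, 0.138], [-0.138, 0.004, 0.99], [0.013, -1.0, 0.006]]
ft_force: [0.6, -0.9, -0.1]
finger_gap: 0.94
tcp [0.4672 0.037  0.2398] [ 0.99  -0.138  0.013]
[ 0.0005  0.1603 -0.0025]
cap_blue 0.88 [0.6439 0.2122 0.004 ]
cap_blue 0.75 [0.4672 0.0328 0.004 ]
cap_blue 0.59 [0.6819 0.4353 0.004 ]
[365.5, 237.5, 59.9, 51.1] 0.84
[470.3, 231.4, 41.7, 55.2] 0.61
[223.7, 135.4, 51.6, 67.6] 0.56
cap_black 0.72 [ 0.4634 -0.0687  0.004 ]
[127.2, 144.6, 67.4, 64.1] 0.75
[396.3, 161.5, 24.5, 22.6] 0.66
```

```bash
python3 -m jog '[[[0.08,0,0.015,-0.0025,0],[0.08,0,0.045,-0.0025,0],[0.08,0,0.075,-0.0025,0],[0.08,0,0.105,-0.0025,0],[0.08,0,0.13,-0.0025,0],[0.08,0,0.15,-0.0025,0],[0.08,0,0.16,-0.0025,0],[0.08,0,0.161,-0.0025,0],[0.08,0,0.161,-0.0025,0],[0.08,0,0.161,-0.0025,0],[0.08,0,0.161,-0.0025,0]]]' 50
```

```text
time_s: 38.23
eef_pos: [0.4705, 0.0344, 0.0804]
ee_rot: [[0.99, 0.017, 0.14], [-0.14, 0.004, 0.99], [0.016, -1.0, 0.006]]
ft_force: [-0.3, -0.2, 0.4]
finger_gap: 0.937
```

```bash
python3 -m jog '[[[0.04,-0.0008,0.0005,0,0],[0.04,-0.0008,0.0005,0,0],[0.04,-0.0008,0.0005,0,0],[0.04,-0.0008,0.0005,0,0],[0.04,-0.0008,0.0005,0,0],[0.04,-0.0008,0.0005,0,0],[0.04,-0.0008,0.0005,0,0],[0.04,-0.0008,0.0005,0,0],[0.04,-0.0008,0.0005,0,0],[0.04,-0.0008,0.0005,0,0]]]' 50
python3 -m jog '[[[0.04,0,-0.01,0,0],[0.04,0,-0.03,0,0],[0.04,0,-0.06,0,0],[0.04,0,-0.09,0,0],[0.04,0,-0.12,0,0],[0.04,0,-0.15,0,0],[0.04,0,-0.165,0,0],[0.04,0,-0.165,0,0],[0.04,0,-0.165,0,0],[0.04,0,-0.165,0,0]]]'
python3 - <<'E'
from h import *
s,p,R=state()
print((R.T@(np.r_[.463,.3695,.242]-p)).round(4))
E
```

```text
time_s: 39.07
eef_pos: [0.4705, 0.0341, 0.081]
ee_rot: [[0.99, 0.018, 0.14], [-0.14, 0.004, 0.99], [0.018, -1.0, 0.006]]
ft_force: [-1.1, -2.1, 7.0]
finger_gap: 0.574
time_s: 39.9
eef_pos: [0.4661, 0.0333, 0.2446]
ee_rot: [[0.99, 0.016, 0.14], [-0.14, 0.004, 0.99], [0.015, -1.0, 0.006]]
ft_force: [-1.2, -0.1, -3.3]
finger_gap: 0.574
[-0.0503  0.0038  0.3324]
```

```bash
python3 -m jog '[[[0.04,-0.003,0,0.015,0],[0.04,-0.008,0,0.04,0],[0.04,-0.013,0,0.075,0],[0.04,-0.019,0,0.112,0],[0.04,-0.025,0,0.148,0],[0.04,-0.031,0,0.184,0],[0.04,-0.036,0,0.22,0],[0.04,-0.041,0,0.255,0],[0.04,-0.046,0,0.288,0],[0.04,-0.049,0,0.312,0],[0.04,-0.05,0,0.328,0],[0.04,-0.05,0,0.332,0]]]'
python3 -m jog '[[[0.04,0,0,0,0],[0.04,0,0,0,0],[0.04,0,0,0,0],[0.04,0,0,0,0],[0.04,0,0,0,0],[0.04,0,0,0,0]]]'
python3 - <<'E'
from h import *
i,im=tray('w16'); s,p,R=state(); trayfit(i,im)
d=cams.masks_of('wrist','choke_green')[0]; v,u=np.nonzero(d['pixels']);print(at('wrist',u.mean(),v.mean(),.016,i).round(4))
print((R.T@(np.r_[.4637,.370,.080]-p)).round(4))
E
```

```text
time_s: 40.9
eef_pos: [0.4607, 0.3725, 0.243]
ee_rot: [[0.991, 0.011, 0.135], [-0.135, 0.004, 0.991], [0.011, -1.0, 0.005]]
ft_force: [0.9, 0.2, -3.4]
finger_gap: 0.581
time_s: 41.4
eef_pos: [0.4611, 0.3715, 0.2432]
ee_rot: [[0.991, 0.012, 0.137], [-0.137, 0.003, 0.991], [0.011, -1.0, 0.005]]
ft_force: [-0.3, -1.4, -3.5]
finger_gap: 0.573
tcp [0.4611 0.3715 0.2432] [ 0.991 -0.137  0.011]
dark [ 140  132   42   43 1389] [0.4429 0.2499]
dark [ 229  132   45   37 1251] [0.4571 0.3684]
[0.4515 0.3113 0.016 ]
[ 0.001   0.1633 -0.0022]
```

```bash
python3 -m jog '[[[0.04,0.001,0.01,-0.002,0],[0.04,0.001,0.035,-0.002,0],[0.04,0.001,0.065,-0.002,0],[0.04,0.001,0.095,-0.002,0],[0.04,0.001,0.12,-0.002,0],[0.04,0.001,0.138,-0.002,0],[0.04,0.001,0.15,-0.002,0],[0.04,0.001,0.157,-0.002,0],[0.04,0.001,0.16,-0.002,0],[0.04,0.001,0.16,-0.002,0],[0.04,0.001,0.16,-0.002,0],[0.04,0.001,0.16,-0.002,0]]]'
python3 -m jog '[[[0.04,0,0,0,0],[0.04,0,0,0,0],[0.04,0,0,0,0]]]'
```

```text
time_s: 42.5
eef_pos: [0.4644, 0.3712, 0.0847]
ee_rot: [[0.991, 0.014, 0.136], [-0.136, 0.005, 0.991], [0.013, -1.0, 0.007]]
ft_force: [0.2, 0.0, -3.1]
finger_gap: 0.574
time_s: 42.75
eef_pos: [0.4649, 0.3715, 0.0854]
ee_rot: [[0.991, 0.015, 0.136], [-0.136, 0.006, 0.991], [0.014, -1.0, 0.008]]
ft_force: [-0.6, 0.5, -4.2]
finger_gap: 0.577
```

```bash
python3 -m jog '[[[0.04,-0.001,0.001,-0.0015,0],[0.04,-0.001,0.003,-0.0015,0],[0.04,-0.001,0.003,-0.0015,0],[0.04,-0.001,0.003,-0.0015,0]]]'
python3 -m jog '[[[0.04,0,0.001,0,0],[0.04,0,0.0015,0,0],[0.04,0,0.0015,0,0]]]'
```

```text
time_s: 43.08
eef_pos: [0.4636, 0.37, 0.0822]
ee_rot: [[0.991, 0.015, 0.136], [-0.136, 0.006, 0.991], [0.014, -1.0, 0.008]]
ft_force: [0.1, 0.2, -4.4]
finger_gap: 0.575
time_s: 43.33
eef_pos: [0.4634, 0.3699, 0.0804]
ee_rot: [[0.991, 0.014, 0.136], [-0.136, 0.005, 0.991], [0.013, -1.0, 0.007]]
ft_force: [-0.7, -1.2, -3.2]
finger_gap: 0.575
```

```bash
python3 -m jog '[[[0.04,0,0.001,0,0],[0.04,0,0.0015,0,0],[0.04,0,0.0015,0,0]]]'
```

```text
time_s: 43.58
eef_pos: [0.4638, 0.37, 0.08]
ee_rot: [[0.991, 0.015, 0.136], [-0.136, 0.005, 0.991], [0.014, -1.0, 0.007]]
ft_force: [-2.3, -2.9, 5.1]
finger_gap: 0.573
```

```bash
python3 -m jog '[[[0.055,0,0,0,0],[0.065,0,0,0,0],[0.07,0,0,0,0],[0.07,0,0,0,0],[0.07,0,0,0,0],[0.07,0,-0.03,0,0],[0.07,0,-0.06,0,0],[0.07,0,-0.1,0,0],[0.07,0,-0.14,0,0],[0.07,0,-0.16,0,0],[0.07,0,-0.16,0,0],[0.07,0,-0.16,0,0]]]'
python3 - <<'E'
from h import *
i,im=tray('w17'); s,p,R=state()
print((R.T@(np.r_[.4604,-.064,.242]-p)).round(4))
for d in cams.tip_of('wrist','cap_blue')[:4]: print(round(d['score'],2),at('wrist',d['point'][1],d['point'][0],.003,i).round(4))
E
```

```text
time_s: 44.58
eef_pos: [0.4622, 0.3697, 0.2417]
ee_rot: [[0.99, 0.018, 0.136], [-0.137, 0.007, 0.991], [0.017, -1.0, 0.01]]
ft_force: [-0.9, -0.7, -1.0]
finger_gap: 0.82
tcp [0.4622 0.3697 0.2417] [ 0.99  -0.137  0.017]
[ 0.0582 -0.0044 -0.429 ]
0.98 [0.6826 0.4389 0.003 ]
0.81 [0.4619 0.3673 0.003 ]
0.8 [0.3196 0.5995 0.003 ]
```

The blue can is back, measured within 1 mm of its disc centre. Now the black one.

```bash
python3 -m jog '[[[0.08,0.005,0,-0.036,0],[0.08,0.011,-0.001,-0.076,0],[0.08,0.017,-0.002,-0.117,0],[0.08,0.023,-0.002,-0.158,0],[0.08,0.029,-0.003,-0.198,0],[0.08,0.034,-0.003,-0.24,0],[0.08,0.039,-0.004,-0.28,0],[0.08,0.044,-0.004,-0.32,0],[0.08,0.049,-0.004,-0.36,0],[0.08,0.054,-0.004,-0.4,0],[0.08,0.058,-0.004,-0.425,0],[0.08,0.058,-0.004,-0.429,0]]]'
python3 -m jog '[[[0.08,0,0,0,0],[0.08,0,0,0,0],[0.08,0,0,0,0],[0.08,0,0,0,0],[0.08,0,0,0,0],[0.08,0,0,0,0]]]'
python3 - <<'E'
from h import *
i,im=tray('w18'); s,p,R=state()
print((R.T@(np.r_[.4604,-.064,.0785]-p)).round(4))
for d in cams.tip_of('wrist','cap_black')[:4]: print(round(d['score'],2),at('wrist',d['point'][1],d['point'][0],.004,i).round(4))
E
```

```text
time_s: 45.68
eef_pos: [0.4581, -0.0704, 0.2394]
ee_rot: [[0.989, 0.01, 0.145], [-0.145, 0.002, 0.989], [0.01, -1.0, 0.004]]
ft_force: [-0.1, -1.1, 0.2]
finger_gap: 0.939
time_s: 46.18
eef_pos: [0.4582, -0.0693, 0.2393]
ee_rot: [[0.99, 0.01, 0.143], [-0.143, 0.002, 0.99], [0.01, -1.0, 0.004]]
ft_force: [0.4, 0.3, -0.0]
finger_gap: 0.938
tcp [ 0.4582 -0.0693  0.2393] [ 0.99  -0.143  0.01 ]
[-0.0002  0.1609  0.0052]
0.71 [ 0.4654 -0.0612  0.004 ]
```

Run:
```python
from h import *
i=cams.camera_info('wrist'); im=snap('wrist')
m=cams.masks_of('wrist','cap_black')[0]; b=[int(x) for x in m['bbox']]; print(b,m['score'])
hsv=cv2.cvtColor(im,cv2.COLOR_BGR2HSV); w=(m['pixels']&(hsv[...,1]<80)&(hsv[...,2]>110)).astype(np.uint8)
w=cv2.morphologyEx(w,cv2.MORPH_OPEN,np.ones((3,3)))
n,l,st,ce=cv2.connectedComponentsWithStats(w); j=1+st[1:,4].argmax(); c=cv2.findContours((l==j).astype(np.uint8),0,1)[0][0]
(u,v),ax,an=cv2.fitEllipse(cv2.convexHull(c)); print(u,v,ax,at('wrist',u,v,.109,i).round(4))
X=np.r_[.4604,-.064,.109]; print(proj('wrist',X,i)); 
for d in cams.tip_of('wrist','cap_black')[:2]: print(d['point'],proj('wrist',[.4604,-.064,.004],i))
```

```text
[235, 138, 51, 65] 0.69
257.1511535644531 179.9978485107422 (40.23386001586914, 41.541263580322266) [ 0.4597 -0.0674  0.109 ]
[260.91237316 180.17588207]
[158.6, 256.2] [259.09551026 155.20341147]
```

```bash
python3 -m jog '[[[0.08,-0.0005,0.015,0.0045,0],[0.08,-0.0005,0.045,0.0045,0],[0.08,-0.0005,0.075,0.0045,0],[0.08,-0.0005,0.105,0.0045,0],[0.08,-0.0005,0.13,0.0045,0],[0.08,-0.0005,0.15,0.0045,0],[0.08,-0.0005,0.16,0.0045,0],[0.08,-0.0005,0.162,0.0045,0],[0.08,-0.0005,0.162,0.0045,0],[0.08,-0.0005,0.162,0.0045,0],[0.08,-0.0005,0.162,0.0045,0]]]' 50
python3 -m jog '[[[0.04,-0.001,0.001,0,0],[0.04,-0.001,0.001,0,0],[0.04,-0.001,0.001,0,0],[0.04,-0.001,0.001,0,0],[0.04,-0.001,0.001,0,0],[0.04,-0.001,0.001,0,0],[0.04,-0.001,0.001,0,0],[0.04,-0.001,0.001,0,0],[0.04,-0.001,0.001,0,0],[0.04,-0.001,0.001,0,0]]]' 50
```

```text
time_s: 47.35
eef_pos: [0.4612, -0.0655, 0.0788]
ee_rot: [[0.989, 0.013, 0.144], [-0.144, 0.002, 0.99], [0.013, -1.0, 0.004]]
ft_force: [0.2, -0.1, 0.1]
finger_gap: 0.936
time_s: 48.18
eef_pos: [0.461, -0.0658, 0.0788]
ee_rot: [[0.989, 0.015, 0.145], [-0.145, 0.001, 0.989], [0.014, -1.0, 0.003]]
ft_force: [-0.4, -1.7, 5.6]
finger_gap: 0.578
```

```bash
python3 -m jog '[[[0.04,0,-0.01,0,0],[0.04,0,-0.03,0,0],[0.04,0,-0.06,0,0],[0.04,0,-0.09,0,0],[0.04,0,-0.12,0,0],[0.04,0,-0.15,0,0],[0.04,0,-0.165,0,0],[0.04,0,-0.165,0,0],[0.04,0,-0.165,0,0],[0.04,0,-0.165,0,0]]]'
python3 - <<'E'
from h import *
s,p,R=state()
print((R.T@(np.r_[.4437,.2518,.242]-p)).round(4))
E
```

```text
time_s: 49.02
eef_pos: [0.4574, -0.0659, 0.2428]
ee_rot: [[0.989, 0.013, 0.145], [-0.145, 0.002, 0.989], [0.013, -1.0, 0.003]]
ft_force: [-0.7, 0.2, -3.2]
finger_gap: 0.577
[-0.0596  0.0011  0.3124]
```

```bash
python3 -m jog '[[[0.04,-0.003,0,0.015,0],[0.04,-0.008,0,0.04,0],[0.04,-0.015,0,0.075,0],[0.04,-0.021,0,0.11,0],[0.04,-0.028,0,0.145,0],[0.04,-0.035,0,0.18,0],[0.04,-0.041,0,0.215,0],[0.04,-0.047,0,0.25,0],[0.04,-0.053,0,0.28,0],[0.04,-0.057,0,0.3,0],[0.04,-0.0595,0,0.31,0],[0.04,-0.0595,0,0.312,0]]]'
python3 -m jog '[[[0.04,0,0,0,0],[0.04,0,0,0,0],[0.04,0,0,0,0],[0.04,0,0,0,0],[0.04,0,0,0,0],[0.04,0,0,0,0]]]'
python3 - <<'E'
from h import *
i,im=tray('w19'); s,p,R=state(); trayfit(i,im)
for d in cams.tip_of('wrist','cap_blue')[:4]: print(round(d['score'],2),at('wrist',d['point'][1],d['point'][0],.003,i).round(4))
print((R.T@(np.r_[.4437,.2518,.0778]-p)).round(4))
E
```

```text
time_s: 50.02
eef_pos: [0.442, 0.2531, 0.2414]
ee_rot: [[0.99, 0.01, 0.141], [-0.141, 0.001, 0.99], [0.009, -1.0, 0.002]]
ft_force: [-0.5, -0.2, -1.7]
finger_gap: 0.575
time_s: 50.52
eef_pos: [0.4424, 0.2524, 0.2416]
ee_rot: [[0.99, 0.01, 0.142], [-0.142, 0.001, 0.99], [0.01, -1.0, 0.002]]
ft_force: [0.1, -0.2, -2.3]
finger_gap: 0.579
tcp [0.4424 0.2524 0.2416] [ 0.99  -0.142  0.01 ]
0.86 [0.4573 0.3713 0.003 ]
0.82 [0.3212 0.5996 0.003 ]
0.69 [0.6742 0.4342 0.003 ]
[-0.      0.1638 -0.001 ]
```

```bash
python3 -m jog '[[[0.04,0,0.01,-0.001,0],[0.04,0,0.035,-0.001,0],[0.04,0,0.065,-0.001,0],[0.04,0,0.095,-0.001,0],[0.04,0,0.12,-0.001,0],[0.04,0,0.138,-0.001,0],[0.04,0,0.15,-0.001,0],[0.04,0,0.157,-0.001,0],[0.04,0,0.16,-0.001,0],[0.04,0,0.16,-0.001,0],[0.04,0,0.16,-0.001,0],[0.04,0,0.16,-0.001,0]]]'
python3 -m jog '[[[0.04,0,0,0,0],[0.04,0,0,0,0],[0.04,0,0,0,0]]]'
```

```text
time_s: 51.62
eef_pos: [0.4444, 0.2525, 0.0826]
ee_rot: [[0.99, 0.012, 0.141], [-0.141, 0.002, 0.99], [0.011, -1.0, 0.004]]
ft_force: [-0.5, -0.3, -2.3]
finger_gap: 0.574
time_s: 51.87
eef_pos: [0.4448, 0.2527, 0.0832]
ee_rot: [[0.99, 0.013, 0.142], [-0.142, 0.003, 0.99], [0.012, -1.0, 0.004]]
ft_force: [-0.4, 0.1, -2.0]
finger_gap: 0.578
```

```bash
python3 -m jog '[[[0.04,-0.001,0.001,-0.001,0],[0.04,-0.001,0.003,-0.001,0],[0.04,-0.001,0.0035,-0.001,0],[0.04,-0.001,0.0035,-0.001,0]]]'
python3 -m jog '[[[0.04,0,0.001,0,0],[0.04,0,0.0015,0,0],[0.04,0,0.0015,0,0]]]'
```

```text
time_s: 52.2
eef_pos: [0.4436, 0.2516, 0.0794]
ee_rot: [[0.99, 0.012, 0.142], [-0.142, 0.002, 0.99], [0.012, -1.0, 0.004]]
ft_force: [-0.9, 0.1, -2.0]
finger_gap: 0.572
time_s: 52.45
eef_pos: [0.4436, 0.2516, 0.0779]
ee_rot: [[0.99, 0.012, 0.142], [-0.142, 0.002, 0.99], [0.012, -1.0, 0.004]]
ft_force: [-0.2, -0.1, -1.3]
finger_gap: 0.577
```

```bash
python3 -m jog '[[[0.04,0,0.0005,0,0],[0.04,0,0.001,0,0],[0.04,0,0.001,0,0]]]'
```

```text
time_s: 52.7
eef_pos: [0.4439, 0.2516, 0.0778]
ee_rot: [[0.99, 0.013, 0.142], [-0.142, 0.002, 0.99], [0.012, -1.0, 0.004]]
ft_force: [-3.2, -2.4, 8.3]
finger_gap: 0.577
```

```bash
python3 -m jog '[[[0.055,0,0,0,0],[0.065,0,0,0,0],[0.07,0,0,0,0],[0.07,0,0,0,0],[0.07,0,0,0,0],[0.07,0,-0.03,0,0],[0.07,0,-0.06,0,0],[0.07,0,-0.1,0,0],[0.07,0,-0.14,0,0],[0.07,0,-0.16,0,0],[0.07,0,-0.16,0,0],[0.07,0,-0.16,0,0]]]'
python3 -m jog '[[[0.07,0,0,0.06,0],[0.07,0,0,0.06,0],[0.07,0,0,0.06,0],[0.07,0,0,0.06,0],[0.07,0,0,0.06,0],[0.07,0,0,0.06,0],[0.07,0,0,0.06,0],[0.07,0,0,0.06,0]]]'
python3 - <<'E'
from h import *
i,im=tray('w20')
for n,z in [('cap_blue',.003),('cap_black',.003),('choke_green',.003),('heatsink',.003),('terminal',.003)]:
  for d in cams.tip_of('wrist',n)[:3]: print(n,round(d['score'],2),at('wrist',d['point'][1],d['point'][0],z,i).round(4))
C=np.array([at('wrist',*c,.108,i)[:2] for c in []])
hsv=cv2.cvtColor(im,cv2.COLOR_BGR2HSV)
for X in ([.4435,.2515,.108],[.463,.3695,.108]):
  u,v=proj('wrist',X,i).astype(int); s=26; P=hsv[v-s:v+s,u-s:u+s]; w=((P[...,1]<80)&(P[...,2]>110)).astype(np.uint8)
  w=cv2.morphologyEx(w,cv2.MORPH_OPEN,np.ones((5,5))); n,l,st,ce=cv2.connectedComponentsWithStats(w); 
  for q,e in zip(st[1:],ce[1:]):
    if q[4]>200: print('top',q,at('wrist',*(e+[u-s,v-s]),.108,i).round(4))
snap('top')
for n in ['choke_yellow','cap_blue','cap_black','choke_green','bin']:
  print(n,[(round(d['score'],2),np.round(at('top',d['point'][1],d['point'][0],.003),3).tolist()) for d in cams.tip_of('top',n)[:4]])
E
```

```text
time_s: 53.7
eef_pos: [0.4426, 0.2517, 0.2391]
ee_rot: [[0.99, 0.016, 0.142], [-0.142, 0.003, 0.99], [0.015, -1.0, 0.005]]
ft_force: [-0.3, 0.3, -0.9]
finger_gap: 0.818
time_s: 54.37
eef_pos: [0.4512, 0.31, 0.2391]
ee_rot: [[0.99, 0.016, 0.143], [-0.143, 0.003, 0.99], [0.015, -1.0, 0.005]]
ft_force: [-0.1, 0.2, 0.4]
finger_gap: 0.822
tcp [0.4512 0.31   0.2391] [ 0.99  -0.143  0.015]
cap_blue 0.88 [0.4625 0.3685 0.003 ]
cap_blue 0.56 [0.3143 0.5999 0.003 ]
cap_black 0.57 [0.4439 0.2535 0.003 ]
cap_black 0.42 [0.5332 0.3415 0.003 ]
choke_green 0.19 [ 0.4977 -0.0136  0.003 ]
heatsink 0.88 [0.5326 0.342  0.003 ]
terminal 0.78 [0.5189 0.2507 0.003 ]
top [   6    7   38   38 1069] [0.4426 0.2507 0.108 ]
top [   7    5   39   38 1131] [0.4596 0.3686 0.108 ]
top [  0  43  34   9 207] [0.4834 0.3553 0.108 ]
choke_yellow [(0.69, [0.487, -0.288, 0.003])]
cap_blue [(0.84, [0.314, 0.598, 0.003]), (0.64, [0.652, 0.206, 0.003]), (0.57, [0.673, 0.451, 0.003])]
cap_black [(0.64, [0.437, 0.252, 0.003])]
choke_green [(0.62, [0.447, 0.325, 0.003]), (0.45, [0.454, 0.304, 0.003]), (0.4, [0.531, 0.33, 0.003])]
bin [(0.93, [0.488, -0.282, 0.003])]
```

Both cans are upright on their discs, and everything else measures where it should be. Handing in.

```bash
python3 -c "
from rig import close_job
print(close_job())"
```

```text
the job is handed in; nothing more can be done
None
```

The job is done and handed in at about 54 s of the 150 s allowed. I stood the black and then the blue capacitor on the red mat and laid the yellow choke in the bin. With both still aside, I set the green choke on the middle seat, then put the blue and black capacitors back on their own discs.

**Last checks, before handing in:**
- **Capacitors:** from their tops, black measured about 1 mm and blue about 2 mm from its disc centre, both upright.
- **Yellow choke:** the top camera found it in the bin.
- **Heat sink and terminal block:** the heat sink measured 2 mm or less from its first position. The terminal block measured about 4 mm off, roughly the scatter between views. The last picture I viewed, before the capacitors went back, showed both undisturbed.
- **Forces:** contact readings at the end of each move stayed below about 11 N.

**What disagreed or failed:**
- **Green choke:** the final wrist check missed it, scoring only 0.19 on a false spot. The top camera's best guess was about 15 mm off the seat, and its second guess about 5 mm. After placing it, a picture showed it centred on the seat. It still measured within 2 mm just before the blue capacitor went back.
- **Blue capacitor:** the last top-camera check found only the three look-alikes, not the one in the tray; the wrist camera did find it there.
- **Calibration and tilt:** the wrist camera read about 2 mm off the arm's own position. The tool also drifted to about 1° of tilt over the job, and I left that uncorrected.
- **No final picture:** I had used all 16 views by then, so the last state was checked by measurement only.

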